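# Stow two agar plates in the trolley's plate track

### The job

The steel trolley is about to be wheeled away, so stow its two agar plates in the plate track: push the loose plate along the trolley top into the open mouth of the track until it has driven the plate already in there up against the end stop, with the two plates touching. Then swing the blue gate fully shut across the mouth behind them. Only push, with the fingertips or the outside of the fingers: the plates stay flat on the trolley, nothing is gripped, lifted or forced, and the small stopper beside the track is left where it lies.

Things in the scene. Friction and masses are not known exactly. Their poses are not given: they have to be found in the camera images.
- plate_track: Bright steel U-shaped plate holder fixed on the trolley top (the deck), open at one end (the mouth), no floor: plates slide on the deck. Origin: on the deck, middle of the mouth, on the line where the gate lies when shut; x points from the mouth to the end stop, y left of that. Rails 14 mm high, 3 mm thick, along x, inner faces at y = +-49 mm; foot flanges out to +-70 mm.
- flare_end (a point): end of the short flared lead-in of the +y rail, outside the mouth at x = -30, y = +63 mm in the track's frame, 14 mm high
- gate_pivot (a point): on the gate's upright hinge pin, beside the mouth at x = 0, y = -57 mm in the track's frame, 10 mm above the deck
- gate (a joint): angle of the blue plastic gate about its upright pin: 0 = fully shut (across the mouth, along the track's +y; rigid stop); grows as it opens outward (1.57: along the track's -x; beyond that it leans out to -y), limit 2.45. Starts at 1.7 to 1.95. Light, slight friction (about 0.5 N at its end), stays where it is left.
- gate_tip (a point): middle of the gate's free end, 98 mm from the pin, 10 mm above the deck; moves with the gate. The arm is 8 mm thick and stands 4 to 16 mm above the deck; its last 24 mm carry a finger tab, 6 mm thick, top 27 mm above the deck. Shut, its faces are at x = +4 and -4 mm in the track's frame.
- plate_out: the loose lidded agar plate standing on the deck outside the mouth: clear round dish with a pale cream filling, 91.4 mm in diameter, 17 mm high, about 50 g. Origin: centre of its underside. Its centre starts 85 to 105 mm before the mouth and up to 20 mm off the track's middle line. It slides easily.
- plate_in: the same kind of plate already between the rails, 43 to 68 mm short of its place. Origin: centre of its underside. The face of the end stop (black rubber, 14 mm high) is at x = 189 mm in the track's frame. The track holds exactly two plates: with both home, plate_in is centred at x = 143 mm and plate_out at x = 52 mm, and the shut gate leaves about 2 mm of play.
- bung: small tan rubber stopper lying loose near the trolley's edge, on the track's -y side: 16 x 27 x 16 mm, origin at the centre of its underside. Fixed things stand on the other (+y) side, farther from the robot: a marker lying flat 90 mm or more from the middle of the mouth; from 110 mm on a tip box (90 mm high), spray bottle (272 mm), forceps, dishes, three flasks (118 mm).

How it is judged:
By the outcome, as a careful person would: the job done as asked, in the order asked, and still so for the second after the job is handed in, with the robot touching nothing.
It also fails if it takes over 51 s, if anything falls off the work surface, if the arm or the gripper's body presses on something with over 40 N, if the wrist force passes 120 N, or if a joint passes its speed limit or range.

### The arm

A 6-joint arm with a two-finger parallel gripper is mounted at the origin on a cart in front of the work surface, level with it; the furniture and walls round the work are solid. World frame = base frame: x ahead of the robot, y to its left, z up, the work surface at z = 0. Lengths are in m, angles in rad, forces in N, time in s.
With the tool pointing down it reaches from about 0.375 to 0.925 m from the base axis. Payload 5.7 kg.
Tool frame: the origin (TCP) lies midway between the tips of the shut fingers; the grasp point (between the pads) lies 19 mm behind it; z points along the fingers, y is the line along which they close (so a half turn about z gives the same grasp; the last joint's range is limited). The gripper opens to 88 mm and grips with 3 to 60 N. Pads are 20 mm wide; open, the fingers measure 115 mm over their backs; the gripper's body (75 mm by 178 mm) begins 61 mm behind the grasp point.
Start: joints at [-1.275, 0.359, 1.51, -0, 1.272, -0.115], TCP at [0.24, -0.55, 0.193] pointing down, gripper open.
Joint ranges: [-2.97, 2.97], [-1.01, 2.36], [0.21, 2.38], [-0.96, 4.11], [0.2, 2.71], [-2.98, 2.98]. Speed limits (rad/s): [2.39, 2.39, 3.14, 3.14, 3.14, 3.14].

### API

Orientations are given as a rotation vector (axis times angle).
In Python, from station import get_state, camera, get_calibration, sign_off gives the robot as it stands.
- The arm moves only by the tool apply_moves, never from a script. Its argument "rows" is a list of rows, each an object with "delta_pos": the shift along the tool's x, y, z in m, a list of three; "rot": the turn, a rotation vector about the tool's x, y, z in rad, a list of three; "hand": the opening in per cent of the stroke, from 0 (shut) to 100 (fully open). A call has exactly 5 rows; each row shifts and turns the commanded pose from where the row before left it, along the tool's axes as they then stand; what a row does not reach is not made up. A row lasts 1/10 s, in which the tool goes at most 50 mm and 8.59 degrees, less where a joint would pass 70% of its speed; a pose out of reach is approached as far as the arm can. A call is refused whole if a number of a shift passes 0.05 or a number of a turn 0.15, either way. A call with a gripper value outside its range is refused whole. The fingers move at their own pace and stop on an object; "squeeze" is the grip in N (left out, the last holds). Time passes only in rows, so rows that do not move let the fingers close, or fill a call up. It gives the time, the measured TCP pose, the force, the opening and the grip force at its end, in the units of the state.
- get_state(): the state, without advancing time (a new reading comes with each control period).
- camera(name): name is "scene" or "side" or "wrist"; returns the picture (400x640x3 uint8, red, green, blue); there is no depth.
- get_calibration(name): a dict with "fx", "fy", "cx", "cy" (pixels), "dist_coeffs" ([k1, k2, p1, p2, k3] as OpenCV has them; the pictures are not rectified), "pose" (4x4, takes a point from camera to world coordinates); the wrist camera has in their place "tool_from_camera" (4x4, takes a point from camera to tool coordinates, whose origin is the TCP and whose axes are the flange's). Camera axes: x right, y down, z forward; pixel columns grow to the right and rows downward; lengths in m; the calibration is good to about 2 mm. A picture is of the moment at which its call begins: read the wrist's pose just before it. get_calibration takes no time and is no camera call.
- sign_off(): hands the job in; it is judged then, once.
The state is a dict: "time_s": time; "joints": joint angles; "qd": joint speeds; "effort": joint torques, N m; "eef_pos": TCP position; "eef_rot": TCP orientation; "wrist_force": force on the tool from outside, world axes, zero at the start; "torque": the same for the moment, N m; "finger_gap": finger opening in m; "finger_force": force on a finger pad.
Only numpy, scipy, OpenCV 4.12 (cv2) and the standard library are available. Lean on these libraries where they do the work, as an engineer would, in place of code of your own. Each camera call takes 0.05 s, during which the arm holds its last target. There are 200 camera calls.

## Working session

There is one attempt and no reset: what is moved stays moved. The work goes in short steps, Python scripts to look and compute and a tool call to move; the robot and the scene stay as the last step left them, time stands still between calls to the robot, and variables do not carry over. Pictures are saved under pics/ and viewed, at most 10 in all, crops included, and the job is handed in when it is done.

Besides the shell and the picture viewer there is one more tool, called in YAML: its name, and indented under it one key for each argument. apply_moves: Moves the arm, as the interface text tells. Its arguments: {"type":"object","properties":{"rows":{"type":"array","items":{"type":"object","properties":{"delta_pos":{"type":"array","items":{"type":"number"}},"rot":{"type":"array","items":{"type":"number"}},"hand":{"type":"number"}}}},"squeeze":{"type":"number"}},"required":["rows"]}

```bash
mkdir -p pics; ls
cat > h.py <<'E'
import numpy as np, cv2
from scipy.spatial.transform import Rotation as R
from station import get_state, camera, get_calibration, sign_off
def shot(name):
    s=get_state(); im=camera(name); c=get_calibration(name)
    if name=="wrist":
        T=np.eye(4);T[:3,:3]=R.from_rotvec(s["eef_rot"]).as_matrix();T[:3,3]=s["eef_pos"]
        c["pose"]=T@np.array(c["tool_from_camera"])
    return im,c
def K(c): return np.array([[c["fx"],0,c["cx"]],[0,c["fy"],c["cy"]],[0,0,1.]])
def plane(c,px,z):
    px=np.array(px,float).reshape(-1,1,2)
    u=cv2.undistortPoints(px,K(c),np.array(c["dist_coeffs"],float)).reshape(-1,2)
    P=np.array(c["pose"]); d=np.c_[u,np.ones(len(u))]@P[:3,:3].T; o=P[:3,3]
    return o+d*((z-o[2])/d[:,2])[:,None]
def proj(c,p):
    P=np.linalg.inv(np.array(c["pose"])); 
    return cv2.projectPoints(np.array(p,float).reshape(-1,1,3),cv2.Rodrigues(P[:3,:3])[0],P[:3,3],K(c),np.array(c["dist_coeffs"],float))[0].reshape(-1,2)
def save(im,f): cv2.imwrite("pics/"+f,im[:,:,::-1])
E
python3 - <<'E'
from h import *
for n in("scene","side","wrist"):
    im,c=shot(n); save(im,n+"0.png"); np.save("pics/"+n+"0.npy",im); print(n,np.round(np.array(c["pose"]),3).tolist(),c["fx"])
print(get_state())
E
```

```text
pics
scene [[-0.865, 0.426, -0.263, 0.658], [0.501, 0.726, -0.471, -0.12], [-0.01, -0.539, -0.842, 0.776], [0.0, 0.0, 0.0, 1.0]] 514.5887429921917
side [[0.935, 0.296, -0.194, 0.626], [0.354, -0.757, 0.549, -0.962], [0.016, -0.582, -0.813, 0.716], [0.0, 0.0, 0.0, 1.0]] 389.79944927681066
wrist [[0.399, -0.878, -0.264, 0.313], [-0.917, -0.383, -0.114, -0.518], [-0.001, 0.288, -0.958, 0.384], [0.0, 0.0, 0.0, 1.0]] 303.15585036175304
{'time_s': 0.15, 'joints': array([-1.27511404e+00,  3.59340539e-01,  1.51114506e+00, -2.61048937e-05,
        1.27249304e+00, -1.15089103e-01]), 'qd': array([ 0.00015805, -0.00198412, -0.00261857, -0.00013509,  0.00119417,
       -0.00054303]), 'effort': array([ 2.72295347e-04, -5.15756392e+01, -2.71007985e+01,  6.76028361e-02,
        3.06210900e-02, -6.89173135e-05]), 'eef_pos': array([ 0.23941787, -0.54956181,  0.19221689]), 'eef_rot': array([-3.07421231e+00, -6.40442137e-01,  2.35241363e-04]), 'wrist_force': array([-0.38220277, -0.48322432, -0.08026082]), 'torque': array([-0.05969056, -0.04796165, -0.02811978]), 'finger_force': 0.0, 'finger_gap': 0.08811397418421385}
```

View pics/scene0.png

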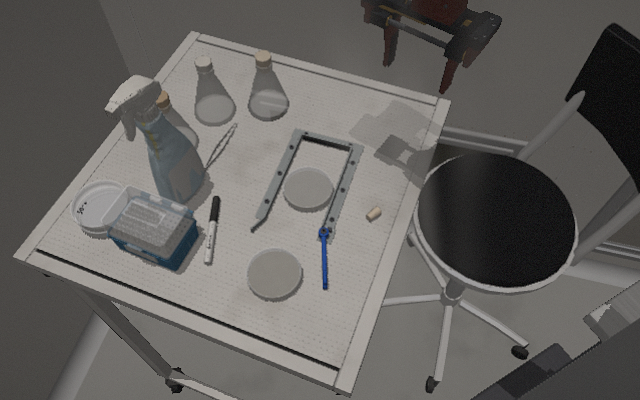

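View pics/side0.png

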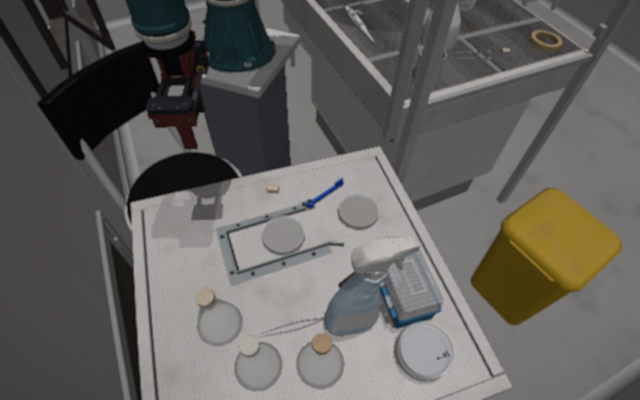

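The scene view shows loose plate at about (274,274), the inner plate at (308,189), the gate pin at (324,233), its tip at (325,286), the flare end at (254,228) and the stopper at (374,213). The track's end stop is at the top, (325,138). The side view agrees.

Run:
```python
from h import *
for n,(x0,x1,y0,y1) in {"scene":(230,390,115,305),"side":(210,400,170,285)}.items():
    im=np.load(f"pics/{n}0.npy")
    f=4 if n=="side" else 3
    save(cv2.resize(im[y0:y1,x0:x1],None,fx=f,fy=f,interpolation=cv2.INTER_CUBIC),n+"c.png")
    c=get_calibration(n); m=((im[:,:,2].astype(int)-im[:,:,0])>60).astype(np.uint8)
    m[:,:x0]=0;m[:,x1:]=0;m[:y0]=0;m[y1:]=0
    ys,xs=np.nonzero(m); pts=np.c_[xs,ys]; print(n,len(pts),xs.min(),xs.max(),ys.min(),ys.max())
    w=plane(c,pts,0.012)[:,:2]; mu=w.mean(0); u=np.linalg.svd(w-mu,full_matrices=False)[2][0]; t=(w-mu)@u
    print(" gate axis ends",mu+u*t.min(),mu+u*t.max())
im=np.load("pics/scene0.npy");c=get_calibration("scene")
print(plane(c,[[308,189],[274,274]],.017), plane(c,[[324,231],[254,228],[302,131],[360,147]],.014),plane(c,[374,214],.008))
```

```text
scene 233 319 328 228 287
 gate axis ends [ 0.43436119 -0.49073833] [ 0.48708708 -0.39679945]
side 157 306 341 178 206
 gate axis ends [ 0.48622628 -0.39447552] [ 0.43598494 -0.49378657]
[[ 0.41843205 -0.57014998  0.017     ]
 [ 0.54681071 -0.45514567  0.017     ]] [[ 0.43653183 -0.48387101  0.014     ]
 [ 0.5362481  -0.54906712  0.014     ]
 [ 0.36089845 -0.69443752  0.014     ]
 [ 0.28610255 -0.60498551  0.014     ]] [[ 0.34254529 -0.47187634  0.008     ]]
```

View pics/scenec.png

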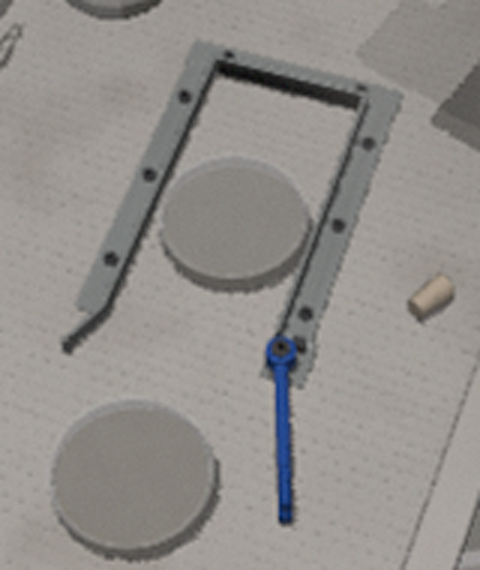

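The crop shows the pin at (281,348), the flare top at (67,345), the outer flange edges at left (193,42)-(78,303) and right (400,93)-(315,370), and the stop face top at (217,65)-(362,100). I'll fit the track frame from these.

```bash
cat > fit.py <<'E'
from h import *
im=np.load("pics/scene0.npy");c=get_calibration("scene")
cr=lambda p:(np.array(p,float)+.5)/3-.5+[230,115]
def W(p,z): return plane(c,cr(p),z)[:,:2]
L=W([[193,42],[78,303]],.002); Rr=W([[400,93],[315,370]],.002); S=W([[217,65],[362,100]],.014)
ang=lambda v:np.degrees(np.arctan2(v[1],v[0]))
print("dirs L,R",ang(L[0]-L[1]),ang(Rr[0]-Rr[1]),"stop n",ang(S[0]-S[1])-90)
pin=W([281,348],.018)[0]; fl=W([67,345],.014)[0]
# pin (0,-57), flare (-30,63) 
v=fl-pin; print("pin",pin,"fl",fl,"dist",np.linalg.norm(v),"want",np.hypot(30,120)/1e3)
th=np.arctan2(v[1],v[0])-np.arctan2(120,-30); print("th pin-flare",np.degrees(th))
# plates: Canny-free: brightness contour via ellipse of top rim points
pi=W([[235,218]],.017)[0]; po=W([[134,474]],.017)[0]
S_=W([[289,83]],.014)[0]
for th in (th,np.radians(ang(L[0]-L[1])),np.radians((ang(L[0]-L[1])+ang(Rr[0]-Rr[1]))/2)):
    Rm=np.array([[np.cos(th),-np.sin(th)],[np.sin(th),np.cos(th)]])
    o=pin-Rm@[0,-.057]
    print(np.degrees(th),"o",o,"in",(pi-o)@Rm,"out",(po-o)@Rm,"stop mid",(S_-o)@Rm,"L",(L-o)@Rm,"R",(Rr-o)@Rm,"fl",(fl-o)@Rm)
E
python3 fit.py
```

```text
dirs L,R -137.70671521664303 -136.36297390304503 stop n -137.69635042285228
pin [ 0.43833596 -0.4830814 ] fl [ 0.54062831 -0.54787252] dist 0.12108514985796594 want 0.12369316876852982
th pin-flare -136.38607623321147
-136.38607623321147 o [ 0.47765431 -0.52434964] in [ 0.07789045 -0.00666614] out [-0.09545078 -0.00216616] stop mid [ 0.18764037 -0.00927842] L [[0.21287418 0.06275486]
 [0.00486502 0.06755022]] R [[ 0.20853486 -0.07701365]
 [ 0.00021575 -0.07709765]] fl [-0.02936746  0.06046985]
-137.70671521664303 o [ 0.47669274 -0.52524487] in [ 0.07670969 -0.00488433] out [-0.09668921 -0.00438062] stop mid [ 0.18649066 -0.00496647] L [[0.21005759 0.06762926]
 [0.00199316 0.06762926]] R [[ 0.20894074 -0.07220214]
 [ 0.00067889 -0.07708734]] fl [-0.03206704  0.0597618 ]
-137.03484455984403 o [ 0.47718451 -0.52479219] in [ 0.07731553 -0.00578742] out [-0.09606554 -0.00325045] stop mid [ 0.18708799 -0.00715685] L [[0.21150456 0.06515754]
 [0.00345444 0.06759732]] R [[ 0.20874811 -0.07465115]
 [ 0.0004433  -0.07709392]] fl [-0.03069568  0.06012979]
```

Run:
```python
from h import *
c=get_calibration("scene")
th=np.radians(-137.7);Rm=np.array([[np.cos(th),-np.sin(th)],[np.sin(th),np.cos(th)]]);o=np.array([.4743,-.5226])
f=lambda p,z:print(np.round((plane(c,p,z)[:,:2]-o)@Rm*1000).tolist())
f([[180,268],[197,240],[205,195],[207,262],[214,198],[374,214]],0.0)
f([[196,213],[185,240]],.09)
```

```text
[[-128.0, 155.0], [-72.0, 150.0], [16.0, 175.0], [-105.0, 117.0], [15.0, 157.0], [68.0, -126.0]]
[[-68.0, 134.0], [-116.0, 130.0]]
```

apply_moves:
  rows:
    - {"delta_pos": [0,0,0],"rot": [0,0,-0.11],"hand": 45}
    - {"delta_pos": [0,0,0],"rot": [0,0,-0.11],"hand": 45}
    - {"delta_pos": [0,0,0],"rot": [0,0,-0.108],"hand": 45}
    - {"delta_pos": [0.04,0.01,0],"rot": [0,0,0],"hand": 45}
    - {"delta_pos": [0.04,0.01,0],"rot": [0,0,0],"hand": 45}

```text
time_s: 0.65
eef_pos: [0.3121, -0.5109, 0.1925]
eef_rot: [-2.931, -1.13, 0.0]
wrist_force: [0.2, -0.3, 0.8]
finger_gap: 0.0515
finger_force: 0.0
```

apply_moves:
  rows:
    - {"delta_pos": [0.04,0.01,0],"rot": [0,0,0],"hand": 45}
    - {"delta_pos": [0.04,0.02,0],"rot": [0,0,0],"hand": 45}
    - {"delta_pos": [0.04,0.02,0],"rot": [0,0,0],"hand": 45}
    - {"delta_pos": [0.04,0.02,0],"rot": [0,0,0],"hand": 45}
    - {"delta_pos": [0.04,0.02,0],"rot": [0,0,0],"hand": 45}

```text
time_s: 1.15
eef_pos: [0.5222, -0.4419, 0.1925]
eef_rot: [-2.929, -1.134, 0.0]
wrist_force: [-0.5, 0.0, -0.1]
finger_gap: 0.0399
finger_force: 0.0
```

apply_moves:
  rows:
    - {"delta_pos": [0.04,0.02,0],"rot": [0,0,0],"hand": 45}
    - {"delta_pos": [0.02,0.01,0],"rot": [0,0,0],"hand": 45}
    - {"delta_pos": [0,0,0],"rot": [0,0,0],"hand": 45}
    - {"delta_pos": [0,0,0],"rot": [0,0,0],"hand": 45}
    - {"delta_pos": [0,0,0],"rot": [0,0,0],"hand": 45}

```text
time_s: 1.65
eef_pos: [0.5838, -0.4249, 0.1925]
eef_rot: [-2.929, -1.133, 0.002]
wrist_force: [-0.9, -0.6, -0.1]
finger_gap: 0.0394
finger_force: 0.0
```

Run:
```python
from h import *
im,c=shot("wrist"); save(im,"wrist1.png"); np.save("pics/wrist1.npy",im); np.save("pics/wrist1c.npy",c,allow_pickle=True)
s=get_state();print(s["eef_pos"],s["eef_rot"],s["finger_gap"],s["joints"])
```

```text
[ 0.58372978 -0.42511227  0.19273343] [-2.92977677e+00 -1.13222331e+00  1.16579755e-03] 0.03954907748582532 [-7.24799622e-01  5.36934603e-01  1.21316002e+00 -3.66809505e-04
  1.39241608e+00  1.08513284e-01]
```

View pics/wrist1.png

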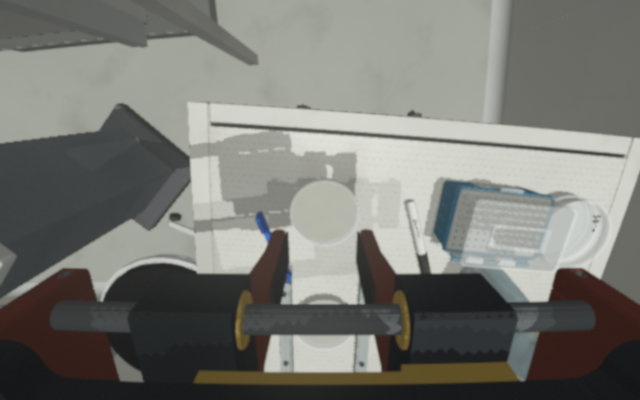

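The wrist view shows the loose plate at (324,211), the gate at (262,215)-(290,280), and both rails below, between the fingers, at about x = 286 and 362. The marker and tip box are well to the right.

Run:
```python
from h import *
im=np.load("pics/wrist1.npy");c=np.load("pics/wrist1c.npy",allow_pickle=True).item()
th=np.radians(-137.7);Rm=np.array([[np.cos(th),-np.sin(th)],[np.sin(th),np.cos(th)]]);o=np.array([.4743,-.5226])
T=lambda p,z:np.round((plane(c,p,z)[:,:2]-o)@Rm*1000,1)
g=cv2.medianBlur(cv2.cvtColor(im,cv2.COLOR_RGB2GRAY),3)
ci=cv2.HoughCircles(g[160:270,250:400],cv2.HOUGH_GRADIENT,1,50,param1=60,param2=15,minRadius=25,maxRadius=45)
print(ci); 
for x,y,r in ci[0][:2]:
    x+=250;y+=160; print(T([[x,y],[x-r,y],[x+r,y]],.017).tolist())
m=(im[:,:,2].astype(int)-im[:,:,0]>60)&(np.arange(640)[None]<300); m[:180]=0;m[300:]=0
ys,xs=np.nonzero(m);print("gate",T(np.c_[xs,ys][[ys.argmin(),ys.argmax()]],.02).tolist(),len(xs))
save(cv2.resize(im[260:375,260:390],None,fx=5,fy=5,interpolation=cv2.INTER_CUBIC),"w1c.png")
```

```text
[[[73.5 50.5 32.7]]]
[[-97.8, 3.6], [-97.8, -38.4], [-97.8, 45.6]]
gate [[-88.6, -81.9], [5.5, -46.6]] 126
```

View pics/w1c.png

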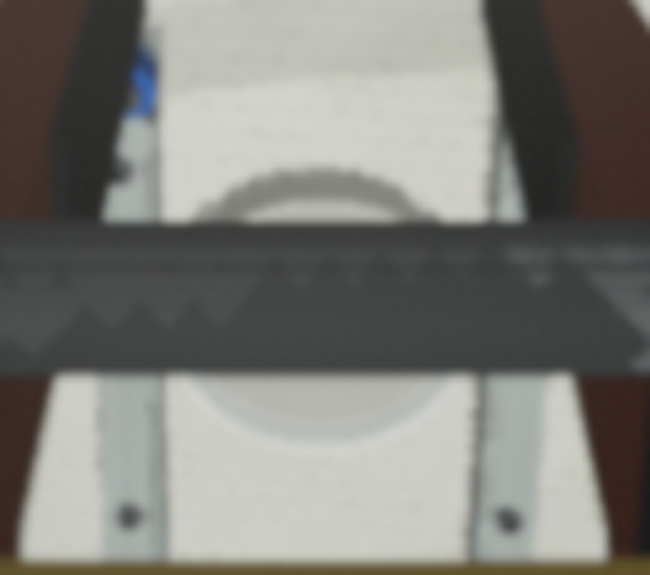

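The crop shows the rails' inner faces at x = 165 and 474 on row 470, and 160 and 495 on row 200. The inner plate is centred at x ≈ 318.

Run:
```python
from h import *
c=np.load("pics/wrist1c.npy",allow_pickle=True).item()
th=np.radians(-137.7);Rm=np.array([[np.cos(th),-np.sin(th)],[np.sin(th),np.cos(th)]]);o=np.array([.4743,-.5226])
T=lambda p,z:np.round((plane(c,p,z)[:,:2]-o)@Rm*1000,1)
q=np.array([[165,470],[474,470],[160,200],[495,200]],float)/5+[260,260]
print(T(q,.007).tolist())
s=get_state();print("tcp",(s["eef_pos"][:2]-o)@Rm*1000, "toolx deg",np.degrees(np.arctan2(*R.from_rotvec(s["eef_rot"]).as_matrix()[1::-1,0])))
```

```text
[[143.8, -43.9], [143.8, 52.9], [44.0, -42.2], [44.0, 55.6]]
tcp [-146.54813298    1.54265674] toolx deg 42.25843755147961
```

apply_moves:
  rows:
    - {"delta_pos": [0.024,0.002,0.03],"rot": [0,0,0],"hand": 45}
    - {"delta_pos": [0,0,0.04],"rot": [0,0,0],"hand": 45}
    - {"delta_pos": [0,0,0.04],"rot": [0,0,0],"hand": 45}
    - {"delta_pos": [0,0,0.04],"rot": [0,0,0],"hand": 45}
    - {"delta_pos": [0,0,0],"rot": [0,0,0],"hand": 45}

```text
time_s: 2.2
eef_pos: [0.5989, -0.4073, 0.0369]
eef_rot: [-2.921, -1.128, 0.009]
wrist_force: [-0.4, -0.2, -0.1]
finger_gap: 0.0393
finger_force: 0.0
```

apply_moves:
  rows:
    - {"delta_pos": [0,0,0.02],"rot": [0,0,0],"hand": 45}
    - {"delta_pos": [0,0,0.01],"rot": [0,0,0],"hand": 45}
    - {"delta_pos": [0,0,0.004],"rot": [0,0,0],"hand": 45}
    - {"delta_pos": [0,0,0],"rot": [0,0,0],"hand": 45}
    - {"delta_pos": [0,0,0],"rot": [0,0,0],"hand": 45}

```text
time_s: 2.7
eef_pos: [0.6049, -0.4105, 0.0102]
eef_rot: [2.928, 1.134, 0.001]
wrist_force: [-0.2, 0.3, 0.8]
finger_gap: 0.0394
finger_force: 0.0
```

Run:
```python
from h import *
w,_=shot("wrist");a,_=shot("scene")
a=cv2.resize(a[115:315,220:400],None,fx=2.5,fy=2.5,interpolation=cv2.INTER_CUBIC)[:400]
a=np.vstack([cv2.resize(w,(450,281)),cv2.resize(shot("scene")[0][130:320,210:410],(333,316))[:, :].repeat(1,0) if 0 else cv2.resize(shot("scene")[0][130:310,200:410],(450,386))[:319]])
save(a,"p2.png"); s=get_state()
th=np.radians(-137.7);Rm=np.array([[np.cos(th),-np.sin(th)],[np.sin(th),np.cos(th)]]);o=np.array([.4743,-.5226])
print("tcp",(s["eef_pos"][:2]-o)@Rm*1000,s["eef_pos"],s["finger_gap"])
```

```text
tcp [-172.10248072    4.79302816] [ 0.60481811 -0.41031795  0.00987782] 0.0393965915126034
```

View pics/p2.png

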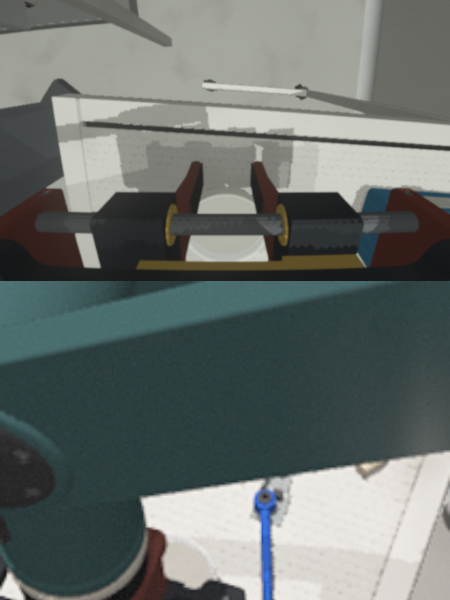

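The wrist half shows the loose plate centred between the fingertips, so I'm starting the push.

apply_moves:
  rows:
    - {"delta_pos": [-0.008,0,0],"rot": [0,0,0],"hand": 45}
    - {"delta_pos": [-0.008,0,0],"rot": [0,0,0],"hand": 45}
    - {"delta_pos": [-0.008,0,0],"rot": [0,0,0],"hand": 45}
    - {"delta_pos": [-0.008,0,0],"rot": [0,0,0],"hand": 45}
    - {"delta_pos": [-0.008,0,0],"rot": [0,0,0],"hand": 45}

```text
time_s: 3.35
eef_pos: [0.574, -0.4375, 0.0088]
eef_rot: [-2.93, -1.134, 0.0]
wrist_force: [-0.7, 0.1, 0.3]
finger_gap: 0.0399
finger_force: 0.0
```

apply_moves:
  rows:
    - {"delta_pos": [-0.008,0,0],"rot": [0,0,0],"hand": 45}
    - {"delta_pos": [-0.008,0,0],"rot": [0,0,0],"hand": 45}
    - {"delta_pos": [-0.008,0,0],"rot": [0,0,0],"hand": 45}
    - {"delta_pos": [-0.008,0,0],"rot": [0,0,0],"hand": 45}
    - {"delta_pos": [0,0,0],"rot": [0,0,0],"hand": 45}

```text
time_s: 3.85
eef_pos: [0.5502, -0.4593, 0.0088]
eef_rot: [-2.93, -1.133, 0.0]
wrist_force: [0.1, 0.6, -0.1]
finger_gap: 0.0396
finger_force: 0.0
```

Run:
```python
from h import *
w,_=shot("wrist");a,_=shot("side")
np.save("pics/side3.npy",a)
save(np.hstack([cv2.resize(w[200:],(400,250)),np.zeros((250,0,3),np.uint8)]) if 0 else np.vstack([cv2.resize(w[180:],(640,220)),cv2.resize(a[165:285,200:400],(600,360))[:, :].copy() if 0 else cv2.copyMakeBorder(cv2.resize(a[165:285,200:400],(600,360)),0,0,0,40,cv2.BORDER_CONSTANT)]),"p3.png"); s=get_state()
th=np.radians(-137.7);Rm=np.array([[np.cos(th),-np.sin(th)],[np.sin(th),np.cos(th)]]);o=np.array([.4743,-.5226])
print("tcp",(s["eef_pos"][:2]-o)@Rm*1000,s["eef_pos"],s["finger_gap"])
```

```text
tcp [-99.86753896   4.25445377] [ 0.55102844 -0.45853462  0.00887677] 0.03962261109646898
```

View pics/p3.png

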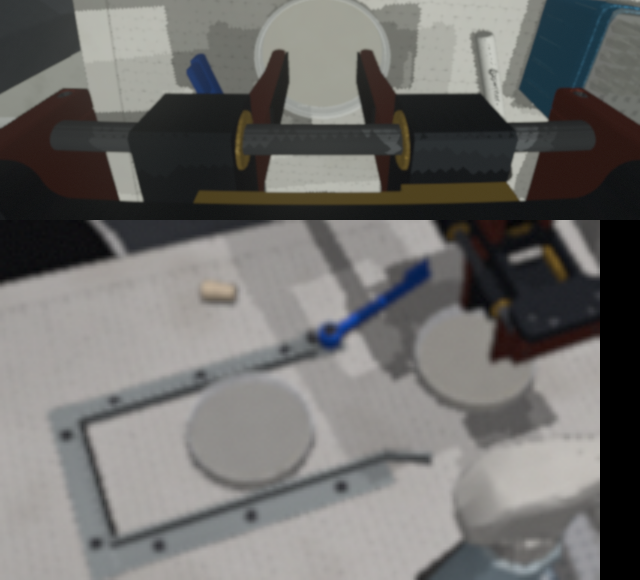

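Run:
```python
from h import *
th=np.radians(-137.7);Rm=np.array([[np.cos(th),-np.sin(th)],[np.sin(th),np.cos(th)]]);o=np.array([.4743,-.5226])
s=get_state();t=np.array(s["eef_pos"])
M=R.from_rotvec(s["eef_rot"]).as_matrix()
tips=[t+M@[-.01,y,0] for y in(-.02,.02)]
c=get_calibration("side");a=np.load("pics/side3.npy")
print("tips px side",proj(c,tips),"tcp",proj(c,t))
a0=np.load("pics/side0.npy")
for im in(a0,a):
    g=cv2.medianBlur(cv2.cvtColor(im,cv2.COLOR_RGB2GRAY),3)
    print((T:=((plane(c,[[358,211]],.017)[:,:2]-o)@Rm*1000)))
    ci=cv2.HoughCircles(cv2.resize(g[170:260,310:400],None,fx=3,fy=3,interpolation=cv2.INTER_CUBIC),cv2.HOUGH_GRADIENT,1,60,param1=60,param2=12,minRadius=50,maxRadius=75)
    print(None if ci is None else [(x/3+310,y/3+170,r/3) for x,y,r in ci[0]])
b=a.copy()
for p in proj(c,tips+[t]): cv2.circle(b,tuple(int(v) for v in p.round()),1,(255,0,0),-1)
x=np.hstack([cv2.resize(q[160:260,290:400],(400,364),interpolation=cv2.INTER_CUBIC) for q in(a0,b)])
save(x,"p4.png")
```

```text
tips px side [[353.48147883 204.01466148]
 [361.09176291 217.84412149]] tcp [[361.3152955  209.52291487]]
[[-88.1072025   10.08537568]]
[(np.float32(359.83334), np.float32(203.16667), np.float32(23.199999))]
[[-88.1072025   10.08537568]]
[(np.float32(360.16666), np.float32(201.83333), np.float32(24.433334)), (np.float32(339.83334), np.float32(202.16667), np.float32(18.0)), (np.float32(378.16666), np.float32(188.5), np.float32(17.066668))]
```

View pics/p4.png

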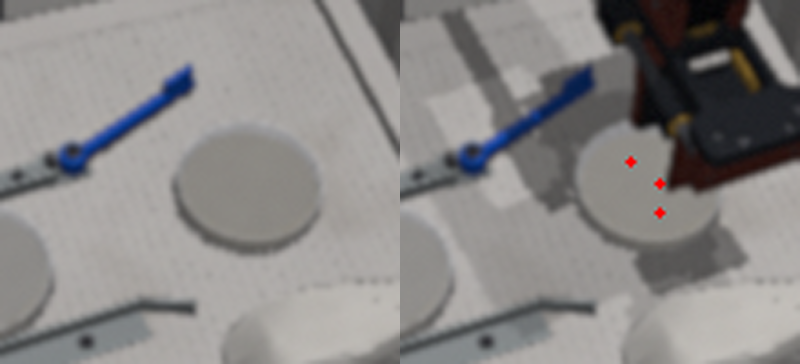

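The fingers passed over the plate. It hasn't moved, and their shadow shows they are higher than the TCP reading suggests. I'll estimate their true height from the side view.

Run:
```python
from h import *
s=get_state();t=np.array(s["eef_pos"]);M=R.from_rotvec(s["eef_rot"]).as_matrix()
c=get_calibration("side")
for z in(0,.01,.02,.03):
    print(z,[np.round(proj(c,t+M@[x,y,-z])[0],1).tolist() for x in(-.01,.01) for y in(-.033,-.02,.02,.033)])
# triangulate pin & gate tip, two views
cs=get_calibration("scene")
def ray(c,p):
    a=plane(c,p,0)[0];o=np.array(c["pose"])[:3,3];d=a-o;return o,d/np.linalg.norm(d)
def tri(p,q):
    (a,u),(b,v)=ray(cs,p),ray(c,q);A=np.c_[u,-v];k=np.linalg.lstsq(A,b-a,rcond=None)[0];P,Q=a+u*k[0],b+v*k[1];return (P+Q)/2,np.linalg.norm(P-Q)
print(tri([323.7,231],[290+72*.275,160+157*.2747]),tri([274.5,272.5],[290+248*.275,160+184*.2747]), tri([374,214],[272.5,188.5]))
im=np.load("pics/side3.npy");
# edge of red/dark finger pixels near tip
g=im[200:222,345:385].sum(2)//3; print("\n".join(" ".join(f"{v:3d}" for v in r) for r in g[::1,::1][:, 10:36]))
```

```text
0 [[351.1, 199.7], [353.5, 204.0], [361.1, 217.8], [363.6, 222.5], [359.1, 197.1], [361.5, 201.4], [369.3, 215.1], [371.9, 219.7]]
0.01 [[351.5, 197.0], [353.9, 201.4], [361.6, 215.3], [364.2, 219.9], [359.5, 194.5], [362.0, 198.8], [369.9, 212.6], [372.5, 217.2]]
0.02 [[351.9, 194.3], [354.3, 198.7], [362.1, 212.7], [364.7, 217.4], [360.0, 191.8], [362.5, 196.1], [370.4, 209.9], [373.1, 214.6]]
0.03 [[352.2, 191.6], [354.7, 196.0], [362.6, 210.0], [365.2, 214.7], [360.5, 189.0], [363.0, 193.4], [371.0, 207.2], [373.7, 211.9]]
(array([ 0.43742762, -0.48529332,  0.01128857]), np.float64(0.0023911058346078964)) (array([ 0.54419755, -0.46178737,  0.00629772]), np.float64(0.0017664645348937113)) (array([ 0.34114074, -0.47346062,  0.00453383]), np.float64(3.629876918117919e-05))
137 138 137 138 138 138 141 141 132 107  65  29  23  30  33  32  24  19  27  32  36  36  38  39  37  37
138 138 139 138 138 139 140 140 131  97  54  26  22  27  32  34  29  16  19  27  34  36  37  40  39  38
138 139 139 138 140 138 140 140 129  89  44  23  23  27  29  29  27  18  16  21  28  32  33  35  32  28
138
[... 1272 characters left out ...]
 137 138 138 139 138 138 138 137 138 137 136 137 137 137 139 145 151 156 160
139 138 139 138 138 138 137 138 138 139 139 138 138 138 137 137 138 138 138 136 137 138 142 150 157 160
139 139 139 138 139 138 137 138 137 138 138 139 139 137 138 137 138 137 137 137 138 135 134 147 157 161
139 139 139 139 138 138 137 137 138 137 138 139 138 138 138 137 136 137 138 139 138 127 126 147 158 162
140 139 139 138 138 137 137 137 137 137 138 138 139 138 138 138 138 138 139 139 131 115 119 148 161 162
139 139 139 138 137 136 136 136 136 138 137 138 138 137 138 139 138 140 139 132 117 104 120 151 164 162
138 139 139 137 137 137 137 135 137 137 138 138 139 138 137 138 140 140 132 116 102  99 116 145 158 161
```

apply_moves:
  rows:
    - {"delta_pos": [0,0,-0.02],"rot": [0,0,0],"hand": 45}
    - {"delta_pos": [0.026,0,0],"rot": [0,0,0],"hand": 45}
    - {"delta_pos": [0.026,0,0],"rot": [0,0,0],"hand": 45}
    - {"delta_pos": [0.02,0,0],"rot": [0,0,0],"hand": 45}
    - {"delta_pos": [0,0,0],"rot": [0,0,0],"hand": 45}

```text
time_s: 4.45
eef_pos: [0.6065, -0.4075, 0.0288]
eef_rot: [-2.928, -1.139, -0.001]
wrist_force: [-0.6, 0.2, 0.7]
finger_gap: 0.0394
finger_force: 0.0
```

apply_moves:
  rows:
    - {"delta_pos": [0,0,0.01],"rot": [0,0,0],"hand": 45}
    - {"delta_pos": [0,0,0.01],"rot": [0,0,0],"hand": 45}
    - {"delta_pos": [0,0,0.003],"rot": [0,0,0],"hand": 45}
    - {"delta_pos": [0,0,0.002],"rot": [0,0,0],"hand": 45}
    - {"delta_pos": [0,0,0],"rot": [0,0,0],"hand": 45}

```text
time_s: 4.95
eef_pos: [0.6036, -0.4102, 0.0032]
eef_rot: [-2.929, -1.133, 0.001]
wrist_force: [0.2, -0.9, -0.1]
finger_gap: 0.0397
finger_force: 0.0
```

Run:
```python
from h import *
a,_=shot("side"); w,_=shot("wrist");np.save("pics/side5.npy",a)
x=np.hstack([cv2.resize(a[160:260,290:400],(400,364),interpolation=cv2.INTER_CUBIC),cv2.resize(w[160:300,240:400],(400,350),interpolation=cv2.INTER_CUBIC)[:,:].copy() if 0 else cv2.resize(w[160:300,240:400],(400,364),interpolation=cv2.INTER_CUBIC)])
save(x,"p5.png");s=get_state();print(s["eef_pos"],s["wrist_force"])
```

```text
[ 0.60420045 -0.41035204  0.00392552] [ 0.05994976 -0.66759429 -0.27512447]
```

View pics/p5.png

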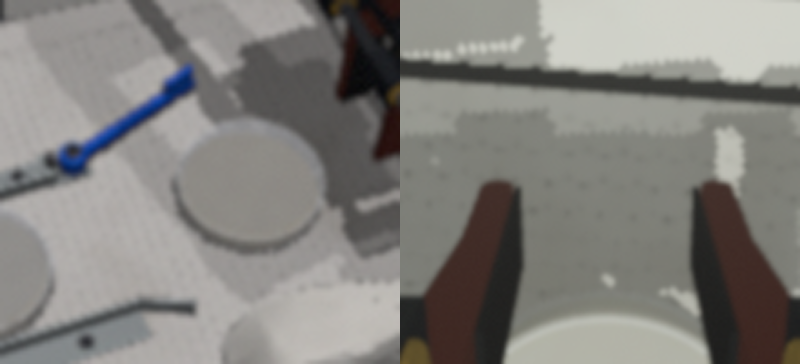

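The fingers are clear behind the plate and not yet touching the deck. I'll feel for the deck in small steps.

apply_moves:
  rows:
    - {"delta_pos": [0,0,0.001],"rot": [0,0,0],"hand": 45}
    - {"delta_pos": [0,0,0.001],"rot": [0,0,0],"hand": 45}
    - {"delta_pos": [0,0,0.001],"rot": [0,0,0],"hand": 45}
    - {"delta_pos": [0,0,0.001],"rot": [0,0,0],"hand": 45}
    - {"delta_pos": [0,0,0],"rot": [0,0,0],"hand": 45}

```text
time_s: 5.55
eef_pos: [0.6042, -0.4097, -0.0003]
eef_rot: [-2.929, -1.134, 0.0]
wrist_force: [-0.1, 0.9, -0.1]
finger_gap: 0.0394
finger_force: 0.0
```

apply_moves:
  rows:
    - {"delta_pos": [0,0,0.001],"rot": [0,0,0],"hand": 45}
    - {"delta_pos": [0,0,0.001],"rot": [0,0,0],"hand": 45}
    - {"delta_pos": [0,0,0.001],"rot": [0,0,0],"hand": 45}
    - {"delta_pos": [0,0,0],"rot": [0,0,0],"hand": 45}
    - {"delta_pos": [0,0,0],"rot": [0,0,0],"hand": 45}

```text
time_s: 6.05
eef_pos: [0.6043, -0.4099, -0.0032]
eef_rot: [-2.929, -1.134, 0.0]
wrist_force: [0.5, 0.6, 0.5]
finger_gap: 0.0395
finger_force: 0.0
```

apply_moves:
  rows:
    - {"delta_pos": [0,0,0.001],"rot": [0,0,0],"hand": 45}
    - {"delta_pos": [0,0,0.001],"rot": [0,0,0],"hand": 45}
    - {"delta_pos": [0,0,0.001],"rot": [0,0,0],"hand": 45}
    - {"delta_pos": [0,0,0],"rot": [0,0,0],"hand": 45}
    - {"delta_pos": [0,0,0],"rot": [0,0,0],"hand": 45}

```text
time_s: 6.55
eef_pos: [0.6043, -0.4099, -0.0062]
eef_rot: [-2.929, -1.134, 0.0]
wrist_force: [0.5, 1.1, 0.0]
finger_gap: 0.0396
finger_force: 0.0
```

Run:
```python
from h import *
im,c=shot("wrist");s=get_state();t=np.array(s["eef_pos"]);M=R.from_rotvec(s["eef_rot"]).as_matrix()
for z in(0,.005,.01,.015,.02,.03):
    print(z,[np.round(proj(c,t+M@[x,y,-z])[0],1).tolist() for x in(-.01,.01) for y in(-.0198,.0198)])
```

```text
0 [[292.7, 241.3], [349.9, 241.3], [291.9, 214.1], [350.7, 214.1]]
0.005 [[292.0, 244.4], [350.5, 244.5], [291.1, 216.7], [351.4, 216.7]]
0.01 [[291.3, 247.7], [351.2, 247.8], [290.4, 219.5], [352.1, 219.5]]
0.015 [[290.6, 251.2], [351.9, 251.2], [289.6, 222.3], [352.8, 222.3]]
0.02 [[289.8, 254.8], [352.6, 254.9], [288.7, 225.3], [353.6, 225.3]]
0.03 [[288.1, 262.7], [354.2, 262.7], [286.9, 231.8], [355.3, 231.9]]
```

apply_moves:
  rows:
    - {"delta_pos": [0,0,0.001],"rot": [0,0,0],"hand": 45}
    - {"delta_pos": [0,0,0.001],"rot": [0,0,0],"hand": 45}
    - {"delta_pos": [0,0,0.001],"rot": [0,0,0],"hand": 45}
    - {"delta_pos": [0,0,0],"rot": [0,0,0],"hand": 45}
    - {"delta_pos": [0,0,0],"rot": [0,0,0],"hand": 45}

```text
time_s: 7.1
eef_pos: [0.6042, -0.4099, -0.0093]
eef_rot: [-2.929, -1.134, 0.0]
wrist_force: [-0.0, -0.3, -0.2]
finger_gap: 0.0396
finger_force: 0.0
```

Both views put the open fingertips about 27 mm above the nominal TCP, since the fingers swing. So I keep going down by feel.

apply_moves:
  rows:
    - {"delta_pos": [0,0,0.002],"rot": [0,0,0],"hand": 45}
    - {"delta_pos": [0,0,0.002],"rot": [0,0,0],"hand": 45}
    - {"delta_pos": [0,0,0.001],"rot": [0,0,0],"hand": 45}
    - {"delta_pos": [0,0,0],"rot": [0,0,0],"hand": 45}
    - {"delta_pos": [0,0,0],"rot": [0,0,0],"hand": 45}

```text
time_s: 7.6
eef_pos: [0.6043, -0.4099, -0.0142]
eef_rot: [-2.93, -1.134, 0.0]
wrist_force: [-0.4, -0.5, -0.5]
finger_gap: 0.0397
finger_force: 0.0
```

apply_moves:
  rows:
    - {"delta_pos": [0,0,0.001],"rot": [0,0,0],"hand": 45}
    - {"delta_pos": [0,0,0.001],"rot": [0,0,0],"hand": 45}
    - {"delta_pos": [0,0,0.001],"rot": [0,0,0],"hand": 45}
    - {"delta_pos": [0,0,0],"rot": [0,0,0],"hand": 45}
    - {"delta_pos": [0,0,0],"rot": [0,0,0],"hand": 45}

```text
time_s: 8.1
eef_pos: [0.6042, -0.4099, -0.0172]
eef_rot: [-2.929, -1.134, 0.0]
wrist_force: [0.8, 0.2, 0.5]
finger_gap: 0.0393
finger_force: 0.0
```

Run:
```python
from h import *
a,_=shot("side");w,c=shot("wrist");s=get_state();print(s["eef_pos"],s["wrist_force"],s["effort"])
# fingertip in side view: dark (finger) mask lower-left extremum near
g=a.sum(2)//3
m=(g<60).astype(np.uint8); m[:, :370]=0; m[:180]=0; m[260:]=0; m[:,410:]=0
ys,xs=np.nonzero(m); 
for x in range(374,404,2):
    q=ys[xs==x]; print(x,q.max() if len(q) else None,end="; ")
print()
t=np.array(s["eef_pos"]);M=R.from_rotvec(s["eef_rot"]).as_matrix();cs=get_calibration("side")
for z in(.01,.02,.03): print(z,[np.round(proj(cs,t+M@[x,y,-z])[0],1).tolist() for x in(-.01,.01) for y in(.02,.033)])
r=w[:,:,0].astype(int);b=w[:,:,2].astype(int)
m=((r+b)<150)&(np.arange(640)[None]>250)&(np.arange(640)[None]<390)
for x in range(262,386,6):
    q=np.nonzero(m[175:300,x])[0]; print(x,175+q.min() if len(q) else None,end="; ")
print()
```

```text
[ 0.60434774 -0.40993515 -0.01713239] [-0.10634096  0.69676061  0.08467531] [-4.17362135e-04 -6.93449879e+01 -2.21699810e+01  6.37212326e-02
  8.29774799e-03 -4.85848136e-05]
374 None; 376 None; 378 None; 380 None; 382 192; 384 193; 386 192; 388 191; 390 191; 392 209; 394 208; 396 208; 398 207; 400 206; 402 208; 
0.01 [[389.1, 212.3], [391.7, 216.7], [396.8, 209.7], [399.5, 214.1]]
0.02 [[389.8, 209.7], [392.5, 214.2], [397.6, 207.1], [400.4, 211.6]]
0.03 [[390.5, 207.2], [393.3, 211.6], [398.4, 204.6], [401.2, 209.0]]
262 194; 268 195; 274 195; 280 196; 286 196; 292 197; 298 197; 304 197; 310 198; 316 198; 322 199; 328 199; 334 199; 340 200; 346 200; 352 201; 358 201; 364 201; 370 202; 376 202; 382 203;
```

apply_moves:
  rows:
    - {"delta_pos": [0,0,0.001],"rot": [0,0,0],"hand": 45}
    - {"delta_pos": [0,0,0.001],"rot": [0,0,0],"hand": 45}
    - {"delta_pos": [0,0,0.001],"rot": [0,0,0],"hand": 45}
    - {"delta_pos": [0,0,0],"rot": [0,0,0],"hand": 45}
    - {"delta_pos": [0,0,0],"rot": [0,0,0],"hand": 45}

```text
time_s: 8.7
eef_pos: [0.6043, -0.4098, -0.0203]
eef_rot: [-2.929, -1.134, 0.0]
wrist_force: [0.5, 0.8, -0.2]
finger_gap: 0.0397
finger_force: 0.0
```

apply_moves:
  rows:
    - {"delta_pos": [0,0,0.001],"rot": [0,0,0],"hand": 45}
    - {"delta_pos": [0,0,0.001],"rot": [0,0,0],"hand": 45}
    - {"delta_pos": [0,0,0.001],"rot": [0,0,0],"hand": 45}
    - {"delta_pos": [0,0,0],"rot": [0,0,0],"hand": 45}
    - {"delta_pos": [0,0,0],"rot": [0,0,0],"hand": 45}

```text
time_s: 9.2
eef_pos: [0.6043, -0.4099, -0.0232]
eef_rot: [-2.93, -1.134, -0.0]
wrist_force: [-0.6, -0.4, 0.1]
finger_gap: 0.0396
finger_force: 0.0
```

apply_moves:
  rows:
    - {"delta_pos": [-0.008,0,0],"rot": [0,0,0],"hand": 45}
    - {"delta_pos": [-0.008,0,0],"rot": [0,0,0],"hand": 45}
    - {"delta_pos": [-0.008,0,0],"rot": [0,0,0],"hand": 45}
    - {"delta_pos": [-0.008,0,0],"rot": [0,0,0],"hand": 45}
    - {"delta_pos": [-0.008,0,0],"rot": [0,0,0],"hand": 45}

```text
time_s: 9.7
eef_pos: [0.5741, -0.4375, -0.0231]
eef_rot: [-2.93, -1.134, -0.0]
wrist_force: [0.2, 0.2, -0.2]
finger_gap: 0.0397
finger_force: 0.1
```

Run:
```python
from h import *
a,_=shot("side");b=np.load("pics/side5.npy");s=get_state();np.save("pics/side6.npy",a)
print(s["eef_pos"],s["wrist_force"])
for im in(b,a): print(*(im[209:216].sum(2)//3).mean(0).astype(int)[318:385])
```

```text
[ 0.57306045 -0.43845871 -0.02314504] [-1.22511176 -0.52981845 -0.18073533]
174 173 172 172 172 172 171 170 170 171 169 164 159 157 154 150 149 149 144 125 112 120 133 137 137 136 136 136 137 137 137 137 137 136 136 136 136 136 136 136 136 137 137 136 136 136 136 136 136 136 136 136 136 136 136 135 135 135 135 134 128 107 86 79 80 80 81
153 152 151 151 151 152 150 150 150 153 156 158 161 154 131 124 137 141 139 138 138 138 138 138 138 138 138 138 138 138 137 137 138 138 138 138 138 138 138 138 138 138 137 137 138 137 137 138 137 137 137 138 137 135 134 125 93 51 28 24 28 30 31 32 29 24 24
```

The plate's leading edge moved from column 338 to 333, about 13 mm, so it is now being pushed. Continuing.

apply_moves:
  rows:
    - {"delta_pos": [-0.008,0,0],"rot": [0,0,0],"hand": 45}
    - {"delta_pos": [-0.008,0,0],"rot": [0,0,0],"hand": 45}
    - {"delta_pos": [-0.008,0,0],"rot": [0,0,0],"hand": 45}
    - {"delta_pos": [-0.008,0,0],"rot": [0,0,0],"hand": 45}
    - {"delta_pos": [-0.008,0,0],"rot": [0,0,0],"hand": 45}

```text
time_s: 10.25
eef_pos: [0.5447, -0.4642, -0.0232]
eef_rot: [-2.93, -1.134, -0.0]
wrist_force: [0.6, -0.3, 0.6]
finger_gap: 0.0398
finger_force: 0.2
```

apply_moves:
  rows:
    - {"delta_pos": [-0.006,0,0],"rot": [0,0,0],"hand": 45}
    - {"delta_pos": [-0.006,0,0],"rot": [0,0,0],"hand": 45}
    - {"delta_pos": [-0.004,0,0],"rot": [0,0,0],"hand": 45}
    - {"delta_pos": [-0.002,0,0],"rot": [0,0,0],"hand": 45}
    - {"delta_pos": [0,0,0],"rot": [0,0,0],"hand": 45}

```text
time_s: 10.75
eef_pos: [0.5317, -0.4761, -0.0232]
eef_rot: [-2.93, -1.134, 0.0]
wrist_force: [0.3, 1.0, 0.1]
finger_gap: 0.0394
finger_force: 0.0
```

Run:
```python
from h import *
a,_=shot("side");w,_=shot("wrist");sc,_=shot("scene");s=get_state();np.save("pics/side7.npy",a)
save(np.vstack([cv2.resize(a[165:285,200:400],(600,360),interpolation=cv2.INTER_CUBIC),np.hstack([cv2.resize(w[180:330,200:440],(320,200)),cv2.resize(sc[110:310,200:410],(280,200))])]),"p7.png")
print(s["eef_pos"],s["wrist_force"])
```

```text
[ 0.53199506 -0.47572171 -0.02318813] [-0.91856932  0.66302252  0.69592702]
```

View pics/p7.png

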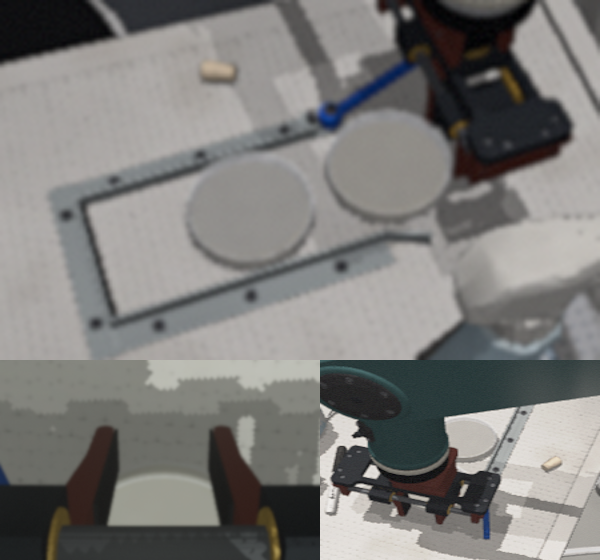

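The loose plate is entering the mouth centred between the rails, with the inner plate just ahead and the stopper untouched. Continuing.

apply_moves:
  rows:
    - {"delta_pos": [-0.004,0,0],"rot": [0,0,0],"hand": 45}
    - {"delta_pos": [-0.008,0,0],"rot": [0,0,0],"hand": 45}
    - {"delta_pos": [-0.008,0,0],"rot": [0,0,0],"hand": 45}
    - {"delta_pos": [-0.006,0,0],"rot": [0,0,0],"hand": 45}
    - {"delta_pos": [-0.006,0,0],"rot": [0,0,0],"hand": 45}

```text
time_s: 11.4
eef_pos: [0.5076, -0.498, -0.0232]
eef_rot: [-2.93, -1.133, -0.0]
wrist_force: [0.1, -0.1, -1.0]
finger_gap: 0.0395
finger_force: 0.3
```

apply_moves:
  rows:
    - {"delta_pos": [-0.006,0,0],"rot": [0,0,0],"hand": 45}
    - {"delta_pos": [-0.006,0,0],"rot": [0,0,0],"hand": 45}
    - {"delta_pos": [-0.006,0,0],"rot": [0,0,0],"hand": 45}
    - {"delta_pos": [-0.004,0,0],"rot": [0,0,0],"hand": 45}
    - {"delta_pos": [-0.002,0,0],"rot": [0,0,0],"hand": 45}

```text
time_s: 11.9
eef_pos: [0.4901, -0.514, -0.0232]
eef_rot: [-2.93, -1.134, -0.0]
wrist_force: [0.8, 0.8, -0.5]
finger_gap: 0.0392
finger_force: 0.3
```

```bash
cat > prof.py <<'E'
from h import *
def prof(im,c,z=.014,y0=-.004,y1=.008):
    # brightness along track x (deck frame) averaged over y strip, on plane z
    th=np.radians(-137.7);Rm=np.array([[np.cos(th),-np.sin(th)],[np.sin(th),np.cos(th)]]);o=np.array([.4743,-.5226])
    xs=np.arange(-.01,.2,.003); ys=np.linspace(y0,y1,7)
    g=cv2.cvtColor(im,cv2.COLOR_RGB2GRAY).astype(np.float32); out=0
    for y in ys:
        p=np.c_[xs,np.full_like(xs,y)]@Rm.T+o
        q=proj(c,np.c_[p,np.full(len(p),z)]).astype(np.float32)
        out=out+cv2.remap(g,q[:,:1],q[:,1:],cv2.INTER_LINEAR)[:,0]
    return xs*1000,out/7
def blue(im,c):
    m=(im[:,:,2].astype(int)-im[:,:,0])>60; m[:165]=0;m[235:]=0;m[:,:290]=0;m[:,360:]=0
    ys,xs=np.nonzero(m);return xs.min(),xs.max(),ys.min(),ys.max(),len(xs)
if __name__=="__main__":
    a,c=shot("side");s=get_state()
    th=np.radians(-137.7);Rm=np.array([[np.cos(th),-np.sin(th)],[np.sin(th),np.cos(th)]]);o=np.array([.4743,-.5226])
    print("tcp",(s["eef_pos"][:2]-o)@Rm*1000,s["wrist_force"])
    b=np.load("pics/side0.npy")
    for im in(b,a):
        xs,p=prof(im,c);print(*[f"{int(x)}:{int(v)}" for x,v in zip(xs,p)])
        print("gate",blue(im,c))
E
python3 prof.py
```

```text
tcp [-17.38331851   4.20239928] [ 1.24932346  0.92715742 -0.13235458]
-10:169 -7:170 -4:168 0:169 2:170 4:168 8:170 11:171 14:171 17:172 19:171 23:171 26:172 28:169 32:170 34:171 38:166 41:149 44:137 47:138 49:138 53:138 56:138 59:138 62:138 65:138 68:138 71:139 74:139 77:139 80:138 83:138 86:138 89:137 92:138 95:137 98:137 101:137 104:137 107:138 110:138 113:138 116:138 119:138 122:139 125:137 128:132 131:153 134:165 136:164 139:165 143:166 146:164 149:165 152:166 155:164 158:166 161:165 164:164 166:166 169:166 173:165 176:166 179:165 182:166 185:167 188:160 191:113 194:69 197:107
gate (np.int64(306), np.int64(341), np.int64(178), np.int64(206), 157)
-10:85 -7:101 -4:130 0:141 2:141 4:140 8:141 11:141 14:141 17:141 19:142 23:142 26:142 28:141 32:141 34:141 38:141 41:140 44:140 47:140 49:140 53:141 56:141 59:141 62:141 65:140 68:140 71:140 74:142 77:137 80:135 83:145 86:143 89:143 92:143 95:144 98:143 101:143 104:143 107:144 110:144 113:144 116:145 119:144 122:144 125:144 128:143 131:142 134:143 136:143 139:143 143:143 146:143 149:143 152:144 155:144 158:144 161:144 164:144 166:146 169:149 173:164 176:173 179:172 182:173 185:174 188:166 191:118 194:72 197:112
gate (np.int64(307), np.int64(315), np.int64(200), np.int64(206), 25)
```

apply_moves:
  rows:
    - {"delta_pos": [-0.003,0,0],"rot": [0,0,0],"hand": 45}
    - {"delta_pos": [-0.003,0,0],"rot": [0,0,0],"hand": 45}
    - {"delta_pos": [-0.003,0,0],"rot": [0,0,0],"hand": 45}
    - {"delta_pos": [-0.002,0,0],"rot": [0,0,0],"hand": 45}
    - {"delta_pos": [-0.002,0,0],"rot": [0,0,0],"hand": 45}

```text
time_s: 12.45
eef_pos: [0.4807, -0.5225, -0.0232]
eef_rot: [-2.93, -1.134, -0.0]
wrist_force: [0.0, 0.0, 0.6]
finger_gap: 0.0393
finger_force: 0.3
```

```bash
python3 prof.py | sed -n '1p;4p'
```

```text
tcp [-4.51674881  4.25116289] [ 0.49977544  0.51462823 -0.30453205]
-10:36 -7:38 -4:39 0:61 2:85 4:87 8:109 11:136 14:141 17:141 19:141 23:141 26:141 28:141 32:142 34:142 38:142 41:142 44:141 47:141 49:141 53:140 56:141 59:141 62:141 65:141 68:141 71:141 74:141 77:141 80:140 83:140 86:142 89:139 92:132 95:141 98:142 101:143 104:144 107:143 110:143 113:144 116:144 119:144 122:144 125:144 128:144 131:145 134:144 136:144 139:143 143:143 146:143 149:143 152:143 155:143 158:143 161:143 164:144 166:144 169:144 173:144 176:144 179:144 182:146 185:162 188:166 191:119 194:72 197:112
```

apply_moves:
  rows:
    - {"delta_pos": [-0.001,0,0],"rot": [0,0,0],"hand": 45}
    - {"delta_pos": [-0.001,0,0],"rot": [0,0,0],"hand": 45}
    - {"delta_pos": [-0.001,0,0],"rot": [0,0,0],"hand": 45}
    - {"delta_pos": [-0.001,0,0],"rot": [0,0,0],"hand": 45}
    - {"delta_pos": [0,0,0],"rot": [0,0,0],"hand": 45}

```text
time_s: 13.0
eef_pos: [0.4778, -0.5251, -0.0232]
eef_rot: [-2.93, -1.134, 0.0]
wrist_force: [0.3, 1.0, -0.4]
finger_gap: 0.0395
finger_force: 0.1
```

```bash
python3 prof.py | sed -n '1p;4p'|cut -c1-60
python3 - <<'E'
from prof import *
a,c=shot("side");x,p=prof(a,c);print(*[f"{int(i)}:{int(v)}" for i,v in zip(x,p) if i>170 or 80<i<110])
E
```

```text
tcp [-0.89342351  4.22300242] [ 0.00811802 -0.61661926  0.31
-10:36 -7:35 -4:37 0:38 2:45 4:72 8:89 11:102 14:130 17:141 
83:141 86:140 89:140 92:139 95:138 98:147 101:146 104:143 107:143 173:144 176:144 179:143 182:144 185:149 188:153 191:116 194:72 197:113
```

apply_moves:
  rows:
    - {"delta_pos": [-0.001,0,0],"rot": [0,0,0],"hand": 45}
    - {"delta_pos": [0,0,0],"rot": [0,0,0],"hand": 45}
    - {"delta_pos": [-0.0005,0,0],"rot": [0,0,0],"hand": 45}
    - {"delta_pos": [0,0,0],"rot": [0,0,0],"hand": 45}
    - {"delta_pos": [0,0,0],"rot": [0,0,0],"hand": 45}

```text
time_s: 13.6
eef_pos: [0.4768, -0.5261, -0.0232]
eef_rot: [-2.93, -1.134, 0.0]
wrist_force: [-0.3, 1.2, -0.3]
finger_gap: 0.0396
finger_force: 0.2
```

Run:
```python
from prof import *
for i in range(3):
    a,c=shot("side");x,p=prof(a,c);s=get_state();print(s["wrist_force"],s["finger_force"])
print(*[f"{int(i)}:{int(v)}" for i,v in zip(x,p) if i>170 or 80<i<110])
```

```text
[ 0.45362295 -0.00382152 -0.72583034] 0.19858384039252996
[ 1.03290604  0.69055996 -0.54977132] 0.19410645123571157
[ 0.75837054  0.98893233 -0.78304276] 0.1906312652863562
83:141 86:140 89:140 92:142 95:139 98:137 101:144 104:143 107:143 173:144 176:144 179:144 182:143 185:145 188:146 191:111 194:72 197:112
```

apply_moves:
  rows:
    - {"delta_pos": [-0.0005,0,0],"rot": [0,0,0],"hand": 45}
    - {"delta_pos": [0,0,0],"rot": [0,0,0],"hand": 45}
    - {"delta_pos": [-0.0005,0,0],"rot": [0,0,0],"hand": 45}
    - {"delta_pos": [0,0,0],"rot": [0,0,0],"hand": 45}
    - {"delta_pos": [0,0,0],"rot": [0,0,0],"hand": 45}

```text
time_s: 14.25
eef_pos: [0.476, -0.5268, -0.0232]
eef_rot: [-2.93, -1.134, 0.0]
wrist_force: [0.8, 1.5, 0.1]
finger_gap: 0.0393
finger_force: 0.2
```

Run:
```python
from prof import *
for i in range(3):
    a,c=shot("side");x,p=prof(a,c);s=get_state();print(s["wrist_force"],s["finger_force"])
print(*[f"{int(i)}:{int(v)}" for i,v in zip(x,p) if i>170 or 80<i<110])
```

```text
[-0.54138358 -0.13953903 -0.62291442] 0.19831905607134104
[ 0.58371933 -0.32847413 -0.48396219] 0.18977924482896924
[ 1.15938623  0.55343572 -0.15221144] 0.182523422408849
83:141 86:140 89:140 92:141 95:139 98:132 101:139 104:142 107:143 173:144 176:144 179:144 182:143 185:145 188:145 191:107 194:71 197:112
```

apply_moves:
  rows:
    - {"delta_pos": [-0.0005,0,0],"rot": [0,0,0],"hand": 45}
    - {"delta_pos": [0,0,0],"rot": [0,0,0],"hand": 45}
    - {"delta_pos": [-0.0005,0,0],"rot": [0,0,0],"hand": 45}
    - {"delta_pos": [0,0,0],"rot": [0,0,0],"hand": 45}
    - {"delta_pos": [0,0,0],"rot": [0,0,0],"hand": 45}

```text
time_s: 14.9
eef_pos: [0.4753, -0.5274, -0.0232]
eef_rot: [-2.93, -1.134, 0.0]
wrist_force: [0.8, -0.2, -0.2]
finger_gap: 0.0396
finger_force: 0.2
```

Run:
```python
from prof import *
for i in range(3):
    a,c=shot("side");x,p=prof(a,c);s=get_state();print(s["wrist_force"],s["finger_force"])
print(*[f"{int(i)}:{int(v)}" for i,v in zip(x,p) if i>170 or 80<i<110])
```

```text
[0.16232229 0.88265303 0.14730528] 0.19602648681029677
[0.41844456 0.47561353 0.80011331] 0.18747014924883842
[ 0.90521436  1.23366156 -0.59688591] 0.1803141413256526
83:141 86:141 89:140 92:141 95:143 98:138 101:140 104:142 107:142 173:144 176:144 179:144 182:144 185:144 188:141 191:102 194:69 197:112
```

apply_moves:
  rows:
    - {"delta_pos": [-0.0007,0,0],"rot": [0,0,0],"hand": 45}
    - {"delta_pos": [0,0,0],"rot": [0,0,0],"hand": 45}
    - {"delta_pos": [-0.0007,0,0],"rot": [0,0,0],"hand": 45}
    - {"delta_pos": [0,0,0],"rot": [0,0,0],"hand": 45}
    - {"delta_pos": [0,0,0],"rot": [0,0,0],"hand": 45}

```text
time_s: 15.55
eef_pos: [0.4745, -0.5282, -0.0232]
eef_rot: [-2.929, -1.134, -0.0]
wrist_force: [1.9, 1.9, 0.0]
finger_gap: 0.0393
finger_force: 0.9
```

Run:
```python
from prof import *
f=[]
for i in range(6):
    a,c=shot("side");x,p=prof(a,c);s=get_state();f.append(s["wrist_force"])
print(np.mean(f,0),s["finger_force"],s["eef_pos"])
print(*[f"{int(i)}:{int(v)}" for i,v in zip(x,p) if i>170 or 80<i<110])
```

```text
[1.78820811 1.88862604 0.25532237] 1.1716494709253311 [ 0.47444182 -0.52817401 -0.02317414]
83:141 86:140 89:140 92:140 95:141 98:138 101:141 104:145 107:142 173:144 176:144 179:144 182:144 185:144 188:143 191:107 194:72 197:112
```

Steady reaction of about 2.6 N along the track, with the inner plate's front at the stop, so both plates are home. Backing off and lifting.

apply_moves:
  rows:
    - {"delta_pos": [0.002,0,0],"rot": [0,0,0],"hand": 45}
    - {"delta_pos": [0.006,0,0],"rot": [0,0,0],"hand": 45}
    - {"delta_pos": [0.012,0,0],"rot": [0,0,0],"hand": 45}
    - {"delta_pos": [0.01,0,0],"rot": [0,0,0],"hand": 45}
    - {"delta_pos": [0,0,-0.03],"rot": [0,0,0],"hand": 45}

```text
time_s: 16.35
eef_pos: [0.4955, -0.5035, 0.0029]
eef_rot: [-2.921, -1.134, 0.003]
wrist_force: [0.2, 0.2, 0.1]
finger_gap: 0.0398
finger_force: 0.0
```

apply_moves:
  rows:
    - {"delta_pos": [0,0,-0.04],"rot": [0,0,0],"hand": 45}
    - {"delta_pos": [0,0,-0.04],"rot": [0,0,0],"hand": 45}
    - {"delta_pos": [0,-0.04,-0.03],"rot": [0,0,0],"hand": 0}
    - {"delta_pos": [0.02,-0.05,0],"rot": [0,0,0],"hand": 0}
    - {"delta_pos": [0.03,-0.05,0],"rot": [0,0,0],"hand": 0}

```text
time_s: 16.85
eef_pos: [0.442, -0.3821, 0.1183]
eef_rot: [2.928, 1.132, 0.001]
wrist_force: [1.0, 0.3, 0.4]
finger_gap: 0.0192
finger_force: 0.0
```

apply_moves:
  rows:
    - {"delta_pos": [0.03,-0.03,0],"rot": [0,0,0],"hand": 0}
    - {"delta_pos": [0,0,0],"rot": [0,0,0],"hand": 0}
    - {"delta_pos": [0,0,0],"rot": [0,0,0],"hand": 0}
    - {"delta_pos": [0,0,0],"rot": [0,0,0],"hand": 0}
    - {"delta_pos": [0,0,0],"rot": [0,0,0],"hand": 0}

```text
time_s: 17.35
eef_pos: [0.4447, -0.3417, 0.1169]
eef_rot: [2.929, 1.133, 0.0]
wrist_force: [0.4, 0.2, -0.3]
finger_gap: 0.0005
finger_force: 0.0
```

Run:
```python
from prof import *
th=np.radians(-137.7);Rm=np.array([[np.cos(th),-np.sin(th)],[np.sin(th),np.cos(th)]]);o=np.array([.4743,-.5226])
s=get_state();print("tcp",(s["eef_pos"][:2]-o)@Rm*1000,s["eef_pos"],s["finger_gap"],s["joints"])
a,c=shot("side");np.save("pics/side9.npy",a);x,p=prof(a,c)
print(*[f"{int(i)}:{int(v)}" for i,v in zip(x,p)])
for im in(np.load("pics/side0.npy"),a):
    m=((im[:,:,2].astype(int)-im[:,:,0])>60).astype(np.uint8);m[:165]=0;m[235:]=0;m[:,:290]=0;m[:,:]=m;m[:,360:]=0
    ys,xs=np.nonzero(m);w=(plane(c,np.c_[xs,ys],0.012)[:,:2]-o)@Rm*1000;mu=w.mean(0);u=np.linalg.svd(w-mu,full_matrices=False)[2][0];t=(w-mu)@u
    print("gate",len(xs),mu+u*t.min(),mu+u*t.max())
# wrist: finger tips when shut
w,cw=shot("wrist");np.save("pics/w9.npy",w);M=R.from_rotvec(s["eef_rot"]).as_matrix()
for z in(0,.01,.02,.03): print(z,np.round(proj(cw,[np.array(s["eef_pos"])+M@[xx,0,-z] for xx in(-.01,.01)]),1).tolist())
g=w.sum(2)//3;print(*g[195:260:1,321]); print(*[int(v) for v in g[240,290:352]])
```

```text
tcp [ -99.85110909 -153.6632422 ] [ 0.4447357  -0.34174484  0.11688794] 0.000516282577114186 [-7.78226597e-01  3.83195397e-01  1.68425277e+00 -1.78799662e-04
  1.07317200e+00  5.44897887e-02]
-10:165 -7:165 -4:163 0:165 2:166 4:164 8:166 11:159 14:140 17:131 19:131 23:131 26:131 28:132 32:131 34:132 38:132 41:132 44:133 47:133 49:132 53:132 56:132 59:131 62:131 65:131 68:131 71:131 74:132 77:132 80:132 83:132 86:131 89:131 92:131 95:133 98:131 101:134 104:138 107:134 110:134 113:134 116:135 119:134 122:134 125:134 128:134 131:135 134:135 136:135 139:135 143:135 146:134 149:133 152:134 155:134 158:134 161:133 164:133 166:134 169:134 173:134 176:135 179:135 182:134 185:135 188:132 191:99 194:67 197:105
gate 157 [-95.0504246  -86.73831175] [  8.94721126 -47.09782733]
gate 151 [-94.98459592 -86.9614891 ] [  8.92236335 -47.01515014]
0 [[321.6, 241.2], [321.6, 214.1]]
0.01 [[321.6, 247.7], [321.5, 219.4]]
0.02 [[321.5, 254.8], [321.5, 225.3]]
0.03 [[321.5, 262.6], [321.5, 231.8]]
194 193 193 193 193 193 191 183 167 148 135 131 130 130 130 129 129 129 130 135 151 172 187 191 192 192 191 191 191 191 190 190 190 190 188 181 158 119 89 82 80 78 76 72 71 70 67 67 70 71 72 72 70 66 63 65 68 69 69 71 73 73 74 75 78
154 154 154 154 154 154 154 154 154 152 145 142 157 176 175 149 102 62 54 53 53 54 53 52 54 54 53 53 52 51 55 70 80 71 55 48 51 53 53 54 54 53 53 53 54 53 54 56 80 122 159 176 182 182 182 182 182 182 183 183 183 183
```

Plates are seated and the gate hasn't moved (a ≈ 1.93). Next I set the shut fingers parallel to the gate on its outer side.

apply_moves:
  rows:
    - {"delta_pos": [-0.019,0.02,0],"rot": [0,0,0],"hand": 0}
    - {"delta_pos": [-0.019,0.021,0],"rot": [0,0,0],"hand": 0}
    - {"delta_pos": [0,0,0],"rot": [0,0,-0.145],"hand": 0}
    - {"delta_pos": [0,0,0],"rot": [0,0,-0.145],"hand": 0}
    - {"delta_pos": [0,0,0],"rot": [0,0,-0.145],"hand": 0}

```text
time_s: 17.95
eef_pos: [0.4434, -0.3973, 0.1164]
eef_rot: [-2.612, -1.745, 0.0]
wrist_force: [0.1, 0.1, -1.0]
finger_gap: 0.0005
finger_force: 0.0
```

apply_moves:
  rows:
    - {"delta_pos": [0,0,0],"rot": [0,0,-0.145],"hand": 0}
    - {"delta_pos": [0,0,0],"rot": [0,0,-0.145],"hand": 0}
    - {"delta_pos": [0,0,0],"rot": [0,0,-0.145],"hand": 0}
    - {"delta_pos": [0,0,0],"rot": [0,0,-0.145],"hand": 0}
    - {"delta_pos": [0,0,0],"rot": [0,0,-0.145],"hand": 0}

```text
time_s: 18.45
eef_pos: [0.4435, -0.397, 0.1165]
eef_rot: [-1.822, -2.559, -0.0]
wrist_force: [-0.7, 0.0, 0.8]
finger_gap: 0.0004
finger_force: 0.0
```

apply_moves:
  rows:
    - {"delta_pos": [0,0,0],"rot": [0,0,-0.145],"hand": 0}
    - {"delta_pos": [0,0,0],"rot": [0,0,-0.145],"hand": 0}
    - {"delta_pos": [0,0,0],"rot": [0,0,-0.145],"hand": 0}
    - {"delta_pos": [0,0,0],"rot": [0,0,-0.145],"hand": 0}
    - {"delta_pos": [0,0,0],"rot": [0,0,-0.145],"hand": 0}

```text
time_s: 18.95
eef_pos: [0.4435, -0.3971, 0.1165]
eef_rot: [-0.797, -3.039, -0.0]
wrist_force: [-0.4, 1.2, -0.4]
finger_gap: 0.0007
finger_force: 0.0
```

apply_moves:
  rows:
    - {"delta_pos": [0,0,0.03],"rot": [0,0,-0.05],"hand": 0}
    - {"delta_pos": [0,0,0.04],"rot": [0,0,0],"hand": 0}
    - {"delta_pos": [0,0,0.02],"rot": [0,0,0],"hand": 0}
    - {"delta_pos": [0,0,0],"rot": [0,0,0],"hand": 0}
    - {"delta_pos": [0,0,0],"rot": [0,0,0],"hand": 0}

```text
time_s: 19.45
eef_pos: [0.4435, -0.3968, 0.0268]
eef_rot: [-0.729, -3.055, -0.001]
wrist_force: [-0.1, -0.1, 0.3]
finger_gap: 0.0004
finger_force: 0.0
```

```bash
cat > chk.py <<'E'
from prof import *
th=np.radians(-137.7);Rm=np.array([[np.cos(th),-np.sin(th)],[np.sin(th),np.cos(th)]]);o=np.array([.4743,-.5226])
s=get_state();M=R.from_rotvec(s["eef_rot"]).as_matrix();tx=M[:2,0]@Rm
print("tcp",np.round((s["eef_pos"][:2]-o)@Rm*1000,1),s["eef_pos"][2],"toolx(track)",np.degrees(np.arctan2(tx[1],tx[0])),"j6",s["joints"][5],"F",np.round(s["wrist_force"],1))
for n in("side","scene"):
    a,c=shot(n);np.save(f"pics/{n}L.npy",a)
    m=((a[:,:,2].astype(int)-a[:,:,0])>60)
    if n=="side": m[:165]=0;m[260:]=0;m[:,:290]=0;m[:,365:]=0
    else: m[:190]=0;m[300:]=0;m[:,:240]=0;m[:,345:]=0
    ys,xs=np.nonzero(m)
    if len(xs)<10: print(n,"gate hidden");continue
    w=(plane(c,np.c_[xs,ys],0.012)[:,:2]-o)@Rm*1000;mu=w.mean(0);u=np.linalg.svd(w-mu,full_matrices=False)[2][0];t=(w-mu)@u
    print(n,"gate",len(xs),np.round(mu+u*t.min(),1),np.round(mu+u*t.max(),1))
E
python3 chk.py
```

```text
tcp [ -61.9 -113.7] 0.026781800773979264 toolx(track) -69.14111415565392 j6 -1.9482232656619003 F [-0.1 -0.1  0.3]
side gate 153 [-95.  -86.8] [  8.9 -47. ]
scene gate 253 [  9.9 -49.7] [-94.1 -84.7]
```

apply_moves:
  rows:
    - {"delta_pos": [0,0,0.015],"rot": [0,0,0],"hand": 0}
    - {"delta_pos": [0,0,0.01],"rot": [0,0,0],"hand": 0}
    - {"delta_pos": [0,0,0.003],"rot": [0,0,0],"hand": 0}
    - {"delta_pos": [0,0,0.002],"rot": [0,0,0],"hand": 0}
    - {"delta_pos": [0,0,0],"rot": [0,0,0],"hand": 0}

```text
time_s: 20.05
eef_pos: [0.4437, -0.3964, -0.0029]
eef_rot: [0.728, 3.056, -0.0]
wrist_force: [0.2, -0.2, 0.3]
finger_gap: 0.0005
finger_force: 0.0
```

Run:
```python
from h import *
w,c=shot("wrist");s=get_state();g=w.sum(2)//3;print(s["eef_pos"],s["wrist_force"]);print(*g[205:250,321])
a,c=shot("side");M=R.from_rotvec(s["eef_rot"]).as_matrix();t=s["eef_pos"]
for z in(0,.01,.02,.03):print(z,np.round(proj(c,[t+M@[x,y,-z] for x in(-.01,.01) for y in(-.011,.011)]),1).tolist())
g=a.sum(2)//3
for r in range(162,200,2): print(r,*g[r,315:345])
```

```text
[ 0.44379932 -0.39644152 -0.00283027] [-1.01280821  0.04529445  0.15236274]
123 123 122 121 122 122 122 122 121 120 119 120 121 122 123 123 123 122 123 122 123 123 122 122 122 116 100 78 63 60 60 60 58 57 57 58 57 58 57 58 57 56 57 58 58
0 [[324.9, 183.9], [331.6, 179.2], [319.2, 179.1], [325.9, 174.4]]
0.01 [[325.1, 181.3], [331.8, 176.5], [319.3, 176.4], [326.1, 171.7]]
0.02 [[325.2, 178.5], [332.0, 173.7], [319.4, 173.6], [326.2, 168.9]]
0.03 [[325.3, 175.8], [332.2, 170.9], [319.4, 170.8], [326.3, 166.1]]
162 47 52 57 68 81 69 43 26 22 22 24 22 24 24 20 17 23 39 63 79 85 85 84 84 84 89 93 91 93 98
164 62 73 81 87 85 68 41 24 21 23 23 23 24 23 22 20 23 42 68 83 84 83 83 80 80 89 95 90 83 84
166 85 84 85 86 79 58 34 23 22 22 22 21 24 22 21 23 23 46 73 84 84 83 83 83 84 83 83 83 83 82
168 85 85 85 84 78 58 34 23 22 22 23 24 23 23 22 21 29 57 84 90 87 84 83 83 83 83 82 82 83 82
170 84 83 82 83 81 73 59 43 28 24 23 22 23 22 18 22 36 67 94 101 100 97 90 86 82 83 82 83 89 104
172 84 83 83 83 84 83 81 75 64 48 34 25 21 29 43 60 73 91 101 105 105 105 103 97 96 110 127 131 136 143
174 83 8
[... 713 characters left out ...]
161 169
188 83 82 89 106 122 135 140 136 130 134 143 145 138 124 111 98 82 70 61 55 56 70 98 131 152 162 166 165 166 167
190 106 124 134 143 146 143 143 147 148 140 126 111 98 82 70 61 55 54 68 95 123 143 159 167 168 168 168 168 168 168
192 142 147 148 148 148 147 139 125 112 99 84 69 61 56 57 68 85 105 127 142 147 152 163 169 169 168 168 168 168 166
194 148 149 147 137 124 112 99 84 71 60 55 58 68 94 119 132 142 146 146 147 147 152 163 168 170 168 166 166 169 169
196 139 126 113 98 83 71 62 54 54 67 95 120 136 144 148 147 147 148 146 141 142 148 159 166 169 169 168 168 168 167
198 98 85 72 62 54 54 67 85 105 128 144 149 148 147 148 147 143 142 146 148 148 152 161 164 165 167 167 166 164 166
```

apply_moves:
  rows:
    - {"delta_pos": [0,0,0.004],"rot": [0,0,0],"hand": 0}
    - {"delta_pos": [0,0,0.004],"rot": [0,0,0],"hand": 0}
    - {"delta_pos": [0,0,0.002],"rot": [0,0,0],"hand": 0}
    - {"delta_pos": [0,0,0.001],"rot": [0,0,0],"hand": 0}
    - {"delta_pos": [0,0,0],"rot": [0,0,0],"hand": 0}

```text
time_s: 20.65
eef_pos: [0.4435, -0.3961, -0.0144]
eef_rot: [-0.728, -3.056, -0.001]
wrist_force: [0.4, 0.5, 0.0]
finger_gap: 0.0004
finger_force: 0.0
```

apply_moves:
  rows:
    - {"delta_pos": [0,0,0.002],"rot": [0,0,0],"hand": 0}
    - {"delta_pos": [0,0,0.001],"rot": [0,0,0],"hand": 0}
    - {"delta_pos": [0,0,0.001],"rot": [0,0,0],"hand": 0}
    - {"delta_pos": [0,0,0.001],"rot": [0,0,0],"hand": 0}
    - {"delta_pos": [0,0,0],"rot": [0,0,0],"hand": 0}

```text
time_s: 21.15
eef_pos: [0.4436, -0.3962, -0.0193]
eef_rot: [-0.728, -3.056, -0.0]
wrist_force: [0.9, -0.7, -0.4]
finger_gap: 0.0007
finger_force: 0.0
```

apply_moves:
  rows:
    - {"delta_pos": [-0.012,0,0],"rot": [0,0,0],"hand": 0}
    - {"delta_pos": [-0.008,0,0],"rot": [0,0,0],"hand": 0}
    - {"delta_pos": [-0.008,0.0011,0],"rot": [0,0,0.1],"hand": 0}
    - {"delta_pos": [-0.008,0.0011,0],"rot": [0,0,0.1],"hand": 0}
    - {"delta_pos": [-0.008,0.0011,0],"rot": [0,0,0.1],"hand": 0}

```text
time_s: 21.65
eef_pos: [0.4846, -0.4159, -0.0191]
eef_rot: [1.182, 2.91, -0.0]
wrist_force: [-0.4, 0.6, 1.1]
finger_gap: 0.0004
finger_force: 0.2
```

```bash
cat >> chk.py <<'E'
u=M[:2,:2].T@(Rm@(np.array([0,-.0515]))+o-s["eef_pos"][:2]); print("pin in tool (mm)",np.round(u*1000,1))
E
python3 chk.py
```

```text
tcp [-79.4 -72. ] -0.019115044234382123 toolx(track) -86.51114839684642 j6 -1.616648746299976 F [-0.4  0.6  1.1]
side gate 146 [-95.3 -59.9] [  9.2 -48.1]
scene gate 17 [-78.2 -54. ] [-88.4 -56.6]
pin in tool (mm) [-15.7 -80.5]
```

The gate is swinging with the finger (a ≈ 1.68), and the geometry matches. Continuing the arc.

apply_moves:
  rows:
    - {"delta_pos": [-0.008,0.0011,0],"rot": [0,0,0.1],"hand": 0}
    - {"delta_pos": [-0.008,0.0011,0],"rot": [0,0,0.1],"hand": 0}
    - {"delta_pos": [-0.008,0.0011,0],"rot": [0,0,0.1],"hand": 0}
    - {"delta_pos": [-0.008,0.0011,0],"rot": [0,0,0.1],"hand": 0}
    - {"delta_pos": [-0.008,0.0011,0],"rot": [0,0,0.1],"hand": 0}

```text
time_s: 22.25
eef_pos: [0.5108, -0.4449, -0.0192]
eef_rot: [-1.862, -2.53, -0.0]
wrist_force: [1.0, 1.0, 0.2]
finger_gap: 0.0007
finger_force: 0.2
```

apply_moves:
  rows:
    - {"delta_pos": [-0.008,0.0011,0],"rot": [0,0,0.1],"hand": 0}
    - {"delta_pos": [-0.008,0.0011,0],"rot": [0,0,0.1],"hand": 0}
    - {"delta_pos": [-0.008,0.0011,0],"rot": [0,0,0.1],"hand": 0}
    - {"delta_pos": [-0.008,0.0011,0],"rot": [0,0,0.1],"hand": 0}
    - {"delta_pos": [0,0,0],"rot": [0,0,0],"hand": 0}

```text
time_s: 22.75
eef_pos: [0.52, -0.4768, -0.0191]
eef_rot: [2.324, 2.112, -0.0]
wrist_force: [-0.1, 0.7, 1.3]
finger_gap: 0.0001
finger_force: 0.0
```

```bash
python3 chk.py
```

```text
tcp [-64.6  -3.2] -0.019125094462653265 toolx(track) -137.78872358518703 j6 -0.7440006216441659 F [-0.1  0.7  1.3]
side gate 146 [  7.8 -52.9] [-65.4  17.8]
scene gate 77 [  0.5 -61. ] [-68.1  18.8]
pin in tool (mm) [-15.4 -79.2]
```

apply_moves:
  rows:
    - {"delta_pos": [-0.008,0.0006,0],"rot": [0,0,0.1],"hand": 0}
    - {"delta_pos": [-0.008,0.0006,0],"rot": [0,0,0.1],"hand": 0}
    - {"delta_pos": [-0.008,0.0006,0],"rot": [0,0,0.1],"hand": 0}
    - {"delta_pos": [-0.008,0.0006,0],"rot": [0,0,0.1],"hand": 0}
    - {"delta_pos": [-0.004,0.0003,0],"rot": [0,0,0.05],"hand": 0}

```text
time_s: 23.35
eef_pos: [0.5123, -0.5107, -0.0192]
eef_rot: [-2.739, -1.539, -0.0]
wrist_force: [0.4, 0.7, -0.1]
finger_gap: 0.0005
finger_force: 0.2
```

```bash
python3 chk.py
```

```text
tcp [-36.1  16.8] -0.01918920271123016 toolx(track) -163.63642311503176 j6 -0.3324485571623988 F [ 0.4  0.7 -0.1]
side gate 118 [  5.2 -54.3] [-29.4  40.4]
scene gate 175 [-29.4  39. ] [ -0.6 -60.2]
pin in tool (mm) [-15.4 -75.7]
```

apply_moves:
  rows:
    - {"delta_pos": [-0.006,0.0006,0],"rot": [0,0,0.08],"hand": 0}
    - {"delta_pos": [-0.0055,0.0006,0],"rot": [0,0,0.07],"hand": 0}
    - {"delta_pos": [-0.003,0.0003,0],"rot": [0,0,0.04],"hand": 0}
    - {"delta_pos": [-0.0015,0,0],"rot": [0,0,0.02],"hand": 0}
    - {"delta_pos": [0,0,0],"rot": [0,0,0],"hand": 0}

```text
time_s: 23.95
eef_pos: [0.5043, -0.5242, -0.0192]
eef_rot: [-2.883, -1.246, 0.0]
wrist_force: [-0.5, -0.1, -0.4]
finger_gap: 0.0005
finger_force: 0.0
```

```bash
python3 chk.py
```

```text
tcp [-21.1  21.3] -0.019180278142791628 toolx(track) -175.54753966605296 j6 -0.1448739553323789 F [-0.5 -0.1 -0.4]
side gate 103 [-9.9 46. ] [  4.  -53.9]
scene gate 156 [-6.6  9.4] [ -3.3 -60.9]
pin in tool (mm) [-15.4 -74.3]
```

apply_moves:
  rows:
    - {"delta_pos": [-0.001,0,0],"rot": [0,0,0.013],"hand": 0}
    - {"delta_pos": [-0.001,0,0],"rot": [0,0,0.013],"hand": 0}
    - {"delta_pos": [-0.001,0,0],"rot": [0,0,0.013],"hand": 0}
    - {"delta_pos": [-0.001,0,0],"rot": [0,0,0.013],"hand": 0}
    - {"delta_pos": [0,0,0],"rot": [0,0,0],"hand": 0}

```text
time_s: 24.55
eef_pos: [0.5014, -0.5276, -0.0192]
eef_rot: [-2.917, -1.167, 0.0]
wrist_force: [-0.1, -0.1, 0.7]
finger_gap: 0.0006
finger_force: 0.0
```

```bash
python3 chk.py
```

```text
tcp [-16.7  21.9] -0.0191794751568578 toolx(track) -178.6840602179354 j6 -0.09600043874724634 F [-0.1 -0.1  0.7]
side gate 95 [  3.5 -53.8] [-4.1 47.1]
scene gate 148 [-3.1 11.4] [ -3.2 -60.4]
pin in tool (mm) [-15.  -73.8]
```

Gate at about 0.05 rad; creeping on by force.

apply_moves:
  rows:
    - {"delta_pos": [-0.001,0,0],"rot": [0,0,0.01],"hand": 0}
    - {"delta_pos": [-0.001,0,0],"rot": [0,0,0.01],"hand": 0}
    - {"delta_pos": [0,0,0],"rot": [0,0,0],"hand": 0}
    - {"delta_pos": [-0.0005,0,0],"rot": [0,0,0],"hand": 0}
    - {"delta_pos": [0,0,0],"rot": [0,0,0],"hand": 0}

```text
time_s: 25.15
eef_pos: [0.4997, -0.5292, -0.0192]
eef_rot: [-2.928, -1.139, -0.0]
wrist_force: [0.6, 0.4, -0.5]
finger_gap: 0.0005
finger_force: 0.1
```

```bash
python3 chk.py; python3 chk.py | head -1; python3 chk.py | head -1
```

```text
tcp [-14.3  22. ] -0.019155278991422595 toolx(track) -179.79812824858172 j6 -0.0799298156434566 F [ 0.6  0.4 -0.5]
side gate 103 [-0.9 46.4] [  3.4 -53.6]
scene gate 138 [-1.3 12.1] [ -3.2 -60.2]
pin in tool (mm) [-14.1 -73.5]
tcp [-14.4  21.9] -0.01918263386833153 toolx(track) -179.79456536953668 j6 -0.07984465231344541 F [0.4 0.2 0.7]
tcp [-14.4  21.9] -0.019202574657811146 toolx(track) -179.7946011934459 j6 -0.07984977720386804 F [-0.3  0.3 -0.6]
```

apply_moves:
  rows:
    - {"delta_pos": [-0.0007,0,0],"rot": [0,0,0],"hand": 0}
    - {"delta_pos": [0,0,0],"rot": [0,0,0],"hand": 0}
    - {"delta_pos": [-0.0007,0,0],"rot": [0,0,0],"hand": 0}
    - {"delta_pos": [0,0,0],"rot": [0,0,0],"hand": 0}
    - {"delta_pos": [0,0,0],"rot": [0,0,0],"hand": 0}

```text
time_s: 25.95
eef_pos: [0.4987, -0.5301, -0.0192]
eef_rot: [-2.928, -1.139, 0.0]
wrist_force: [0.1, 0.4, -0.4]
finger_gap: 0.0003
finger_force: 0.1
```

```bash
python3 chk.py; python3 chk.py | head -1; python3 chk.py | head -1
```

```text
tcp [-12.9  22. ] -0.019171315345721397 toolx(track) -179.7982899638397 j6 -0.0817532585198295 F [ 0.1  0.4 -0.4]
side gate 100 [  2.9 -53.6] [ 0.4 47.9]
scene gate 136 [ 0.  11.2] [ -3.4 -60.8]
pin in tool (mm) [-12.7 -73.5]
tcp [-13.   21.9] -0.019185755570353263 toolx(track) -179.79767995456444 j6 -0.08175498360718438 F [ 0.8  0.6 -0.2]
tcp [-12.9  22. ] -0.01918410440217283 toolx(track) -179.7963552790293 j6 -0.08177744730667667 F [ 0.5  0.3 -0.5]
```

apply_moves:
  rows:
    - {"delta_pos": [-0.0007,0,0],"rot": [0,0,0],"hand": 0}
    - {"delta_pos": [0,0,0],"rot": [0,0,0],"hand": 0}
    - {"delta_pos": [-0.0007,0,0],"rot": [0,0,0],"hand": 0}
    - {"delta_pos": [0,0,0],"rot": [0,0,0],"hand": 0}
    - {"delta_pos": [0,0,0],"rot": [0,0,0],"hand": 0}

```text
time_s: 26.75
eef_pos: [0.498, -0.5308, -0.0192]
eef_rot: [-2.928, -1.138, -0.001]
wrist_force: [1.6, 1.8, -0.2]
finger_gap: 0.0005
finger_force: 1.2
```

```bash
python3 chk.py; python3 chk.py | head -1; python3 chk.py | head -1
```

```text
tcp [-12.  22.] -0.0191737637421643 toolx(track) -179.80321135051605 j6 -0.08365657251253819 F [ 1.6  1.8 -0.2]
side gate 96 [  3.3 -53.5] [ 1.6 47.2]
scene gate 142 [ 0.8 11.2] [ -4.  -60.8]
pin in tool (mm) [-11.7 -73.5]
tcp [-12.  22.] -0.019160490835306215 toolx(track) -179.7970228994849 j6 -0.08367660016573973 F [ 1.9  1.1 -0.3]
tcp [-12.  22.] -0.01918639082163902 toolx(track) -179.79702599951528 j6 -0.08367539424415868 F [2.5 2.4 0.3]
```

apply_moves:
  rows:
    - {"delta_pos": [-0.0006,0,0],"rot": [0,0,0],"hand": 0}
    - {"delta_pos": [0,0,0],"rot": [0,0,0],"hand": 0}
    - {"delta_pos": [0,0,0],"rot": [0,0,0],"hand": 0}
    - {"delta_pos": [0,0,0],"rot": [0,0,0],"hand": 0}
    - {"delta_pos": [0,0,0],"rot": [0,0,0],"hand": 0}

```text
time_s: 27.55
eef_pos: [0.4978, -0.5309, -0.0192]
eef_rot: [-2.928, -1.138, -0.002]
wrist_force: [4.5, 3.2, 1.2]
finger_gap: 0.0004
finger_force: 2.6
```

```bash
python3 chk.py
```

```text
tcp [-11.8  21.9] -0.019186549147067397 toolx(track) -179.80598511263446 j6 -0.08452781101733399 F [4.5 3.2 1.2]
side gate 93 [  3.6 -53.5] [ 1.9 47.2]
scene gate 138 [ 0.9 11.2] [ -3.6 -60.1]
pin in tool (mm) [-11.6 -73.5]
```

The force rises with almost no travel, so the gate is on its rigid stop. Backing straight off, lifting, and checking.

apply_moves:
  rows:
    - {"delta_pos": [0.003,0,0],"rot": [0,0,0],"hand": 0}
    - {"delta_pos": [0.012,0,0],"rot": [0,0,0],"hand": 0}
    - {"delta_pos": [0.02,0,0],"rot": [0,0,0],"hand": 0}
    - {"delta_pos": [0.01,0,0],"rot": [0,0,0],"hand": 0}
    - {"delta_pos": [0,0,-0.03],"rot": [0,0,0],"hand": 0}

```text
time_s: 28.15
eef_pos: [0.5297, -0.496, 0.0067]
eef_rot: [-2.919, -1.139, 0.004]
wrist_force: [0.0, 0.4, -0.5]
finger_gap: 0.0008
finger_force: 0.0
```

apply_moves:
  rows:
    - {"delta_pos": [0,0,-0.04],"rot": [0,0,0],"hand": 0}
    - {"delta_pos": [0,0,-0.04],"rot": [0,0,0],"hand": 0}
    - {"delta_pos": [0,-0.04,-0.03],"rot": [0,0,0],"hand": 0}
    - {"delta_pos": [0.02,-0.05,0],"rot": [0,0,0],"hand": 0}
    - {"delta_pos": [0.03,-0.05,0],"rot": [0,0,0],"hand": 0}

```text
time_s: 28.65
eef_pos: [0.4755, -0.3751, 0.1223]
eef_rot: [2.926, 1.136, 0.001]
wrist_force: [-0.0, 0.9, -0.4]
finger_gap: 0.0003
finger_force: 0.0
```

apply_moves:
  rows:
    - {"delta_pos": [0.03,-0.03,0],"rot": [0,0,0],"hand": 0}
    - {"delta_pos": [0,0,0],"rot": [0,0,0],"hand": 0}
    - {"delta_pos": [0,0,0],"rot": [0,0,0],"hand": 0}
    - {"delta_pos": [0,0,0],"rot": [0,0,0],"hand": 0}
    - {"delta_pos": [0,0,0],"rot": [0,0,0],"hand": 0}

```text
time_s: 29.15
eef_pos: [0.4781, -0.3347, 0.1208]
eef_rot: [2.928, 1.138, 0.0]
wrist_force: [-0.4, 0.8, -0.0]
finger_gap: 0.0004
finger_force: 0.0
```

```bash
python3 chk.py
python3 - <<'E'
from prof import *
a=np.load("pics/sideL.npy");c=get_calibration("side");b=np.load("pics/side9.npy");z=np.load("pics/side0.npy")
for im in(b,a):
    x,p=prof(im,c);print(*[f"{int(i)}:{int(v)}" for i,v in zip(x,p) if i<30 or 86<i<116 or i>176])
def bung(im):
    r=im.astype(int);m=(r[:,:,0]-r[:,:,2]>25);m[:178]=0;m[200:]=0;m[:,:258]=0;m[:,288:]=0;ys,xs=np.nonzero(m);return xs.mean(),ys.mean(),len(xs)
print(bung(z),bung(a))
E
```

```text
tcp [-129.3 -136.4] 0.12083824755844268 toolx(track) -179.82985113691504 j6 0.10078911852665817 F [-0.4  0.8 -0. ]
side gate 139 [  3.1 -58.7] [ 2.2 48. ]
scene gate 220 [ 3.2 47.3] [ -2.  -60.9]
pin in tool (mm) [-129.6   84.5]
-10:165 -7:165 -4:163 0:165 2:166 4:164 8:166 11:159 14:140 17:131 19:131 23:131 26:131 28:132 89:131 92:131 95:133 98:131 101:134 104:138 107:134 110:134 113:134 179:135 182:134 185:135 188:132 191:99 194:67 197:105
-10:165 -7:166 -4:157 0:119 2:73 4:58 8:92 11:138 14:140 17:133 19:131 23:132 26:132 28:132 89:131 92:131 95:133 98:131 101:135 104:138 107:134 110:134 113:135 179:135 182:134 185:135 188:133 191:99 194:67 197:105
(np.float64(272.04), np.float64(187.94), 50) (np.float64(271.9791666666667), np.float64(187.95833333333334), 48)
```

Plates are unchanged behind the gate, the gate lies straight across the mouth, and the stopper hasn't moved. Handing in.

```bash
python3 -c "
from station import sign_off
print(sign_off())"
```

```text
the job is handed in; nothing more can be done
None
```

I pushed both plates home against the end stop, swung the blue gate shut to its rigid stop behind them, and handed the job in at about 29 s; the stopper was left where it lay.

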